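# Set the bridge stop level with the litho stone

### The job

The hand-rest bar over the printing stone needs its support: pick up the screw stop (square foot, threaded rod, knurled collar) and stand it upright in the middle of the square steel plate. Spin its knurled collar up the thread until the collar's top face is level with the stone's face, to within 3 mm, and let go. Keep the stop from tipping, do not touch the stone, and leave the other things on the bench where they are.

Things in the scene. Friction and masses are not known exactly. Their poses are not given: they have to be found in the camera images.
- stop_foot (a point): the screw stop, a loose steel stand: a square foot 72 x 72 x 12 mm with an upright threaded rod (16 mm diameter) at its centre, rod top 90 mm above the underside. It weighs 0.65 to 0.9 kg in all. The point is the centre of the foot's underside; z points up along the rod. On the rod is the collar, whose top face starts 56 to 60 mm above the underside, so that about 30 mm of bare rod stands above it
- stop_grip (a point): point on the rod's axis 80 mm above the underside of the foot (10 mm below the rod's top), in the bare part of rod above the collar: where the stop can be pinched for carrying
- collar_mid (a point): centre of the knurled collar, half-way up it, on the rod's axis. The collar is a round ring 46 mm in diameter and 16 mm high around the threaded rod of the stop
- collar_top (a point): centre of the collar's top face (8 mm above collar_mid), on the rod's axis: this is what must be level with the stone's face
- collar (a joint): turn of the collar on the rod in rad, counter-clockwise seen from above is positive and raises it. Fast thread: 30 mm of rise per full turn (4.77 mm per rad). Range 0 (collar top 56 mm above the foot's underside) to 5.6 rad (about 82.7 mm). Light friction (about 0.03 N m): it stays where it is left, and the foot stays put by its weight while the collar is turned. A hand that turns the collar must rise with it
- plate_top (a point): centre of the upper face of a square steel plate, 110 x 110 mm and 4 mm thick, fixed on the bench to one side of the stone: where the stop must stand
- stone_face (a point): centre of the upper face of the litho stone, a fixed buff stone block 200 mm (its x) by 250 mm (its y) with a grey and black drawing on it; its face lies 73 to 80 mm above the bench. Do not touch it
- batten: loose wooden batten 35 x 160 x 22 mm (long along its y) lying on the bench, origin under its centre; leave alone
- can: loose steel can, 72 mm in diameter, 75 mm high, origin under its centre; leave alone
- jar: loose glass jar, 70 mm in diameter, 100 mm high, origin under its centre; leave alone
- bowl: loose steel bowl, 140 mm wide, 60 mm high, origin under its centre; leave alone
- knife: loose ink knife (spatula) lying on the bench along its x, 280 mm long, origin under its middle; leave alone
- tape: loose roll of brown tape, 90 mm in diameter, 24 mm high, lying flat, origin under its centre; leave alone
Not all that is in view belongs to the job. What is shaped like the part that bears stop_foot but pink or turquoise is not meant. What is meant by the part that bears plate_top is not purple, and is the larger of those in its own colour.

How it is judged:
By the outcome, as a careful person would: the job done as asked, in the order asked, and still so for the second after the job is handed in, with the robot touching nothing.
It also fails if it takes over 69 s, if anything falls off the work surface, if the arm or the gripper's body presses on something with over 40 N, if the wrist force passes 120 N, or if a joint passes its speed limit or range.

### The arm

A 6-joint arm with a two-finger parallel gripper is mounted at the origin on the work surface. World frame = base frame: x ahead of the robot, y to its left, z up, the work surface at z = 0. Lengths are in m, angles in rad, forces in N, time in s.
With the tool pointing down it reaches from about 0.3 to 0.75 m from the base axis. Payload 8.5 kg.
Tool frame: the origin (TCP) lies at the very end of the fingers, on their centre line; the grasp point (between the pads) lies 19 mm behind it; z points along the fingers, y is the direction in which the jaws open and shut (so a half turn about z gives the same grasp; the last joint's range is limited). The gripper opens to 88 mm and grips with 3 to 60 N. Pads are 18 mm wide; open, the fingers measure 123 mm over their backs; the gripper's body (75 mm by 187 mm) begins 45 mm behind the grasp point.
Start: joints at [-1.351, 0.381, 1.297, -0, 1.464, -0.215], TCP at [0.232, -0.499, 0.239] pointing down, gripper open.
Joint ranges: [-3.11, 3.11], [-0.89, 2.33], [0.22, 2.48], [-1.42, 4.56], [0.17, 2.85], [-2.88, 2.88]. Speed limits (rad/s): [2.39, 2.39, 3.14, 3.14, 3.14, 3.14].

### API

Orientations are given as a unit quaternion [x, y, z, w].
In Python, from rig import arm gives the robot as it stands.
- The arm moves only by the tool move_arm, never from a script. Its argument "commands" is a list of rows, each an object with "jaw": the gripper's target within -1 to 1 (fully open at 1, half-way at 0, shut at -1); "translation": the shift along the tool's x, y, z in mm, a list of three; "roll": the turn about the tool's z in degrees. In form: [{"jaw": jaw, "translation": [tx, ty, tz], "roll": roll}, ...]. A call has 1 to 5 rows; each row is the pose to reach, as a shift and turn from the pose commanded when the call began, along the tool's axes at that moment; what a row does not reach only later rows make up. A row lasts 1/10 s, in which the tool goes at most 50 mm and 8.59 degrees, less where a joint would pass 70% of its speed; a pose out of reach is approached as far as the arm can. A call with a gripper value outside its range is refused whole. The fingers move at their own pace and stop on an object; the grip force is fixed at half the most. Time passes only in rows, so rows that repeat a pose let the fingers close. It gives the time, the measured TCP pose, the force and the opening at its end, in the units of the state.
- arm.sense(): the state, without advancing time (a new reading comes with each control period).
- arm.camera(name): name is "side" or "top" or "wrist"; returns a dict with "image" (400x640x3 uint8, blue, green, red), "fx", "fy", "cx", "cy" (pixels), "R" (3x3) and "t" (3): a world point X has camera coordinates R X + t. Camera axes: x right, y down, z forward; pixel columns grow to the right and rows downward; lengths in m; the calibration is good to about 2 mm. A picture is of the moment at which its call begins. There is no depth.
- arm.sign_off(): hands the job in, once; it reports no verdict.
The state is a dict: "t": time; "q": joint angles; "joint_velocities": joint speeds; "joint_efforts": joint torques, N m; "position": TCP position; "orientation": TCP orientation; "force": force on the tool from outside, world axes, zero at the start; "wrist_torque": the same for the moment, N m; "grip_width": finger opening in m.
Only numpy, scipy, OpenCV 4.12 (cv2) and the standard library are available. Lean on these libraries where they do the work, as an engineer would, in place of code of your own. Each camera call takes 0.05 s, during which the arm holds its last target.

## Working session

There is one attempt and no reset: what is moved stays moved. The work goes in short steps, Python scripts to look and compute and a tool call to move; the robot and the scene stay as the last step left them, time stands still between calls to the robot, and variables do not carry over. Pictures are saved under pics/ and viewed, and the job is handed in when it is done.

Besides the shell and the picture viewer there is one more tool, called after "Call:" as name(argument=value, ...) on one line, values as JSON. move_arm: Moves the arm, as the interface text tells. Its arguments: {"type":"object","properties":{"commands":{"type":"array"}},"required":["commands"]}

```bash
mkdir -p pics; cat > h.py <<'E'
import numpy as np, cv2, pickle
from rig import arm
def snap(n,tag):
    c=arm.camera(n); cv2.imwrite(f'pics/{tag}.png',c['image']); pickle.dump(c,open(f'pics/{tag}.pkl','wb')); return c
def load(tag): return pickle.load(open(f'pics/{tag}.pkl','rb'))
def ray(c,u,v,z):
    R=np.array(c['R']);t=np.array(c['t']).ravel()
    d=R.T@np.array([(u-c['cx'])/c['fx'],(v-c['cy'])/c['fy'],1]); o=-R.T@t
    return o+d*(z-o[2])/d[2]
def proj(c,X):
    p=np.array(c['R'])@np.array(X)+np.array(c['t']).ravel()
    return p[0]/p[2]*c['fx']+c['cx'],p[1]/p[2]*c['fy']+c['cy']
def tri(c1,p1,c2,p2):
    A=[]
    o=[];d=[]
    for c,p in((c1,p1),(c2,p2)):
        R=np.array(c['R']);t=np.array(c['t']).ravel()
        dd=R.T@np.array([(p[0]-c['cx'])/c['fx'],(p[1]-c['cy'])/c['fy'],1]);d.append(dd/np.linalg.norm(dd));o.append(-R.T@t)
    M=np.stack([d[0],-d[1]],1);s=np.linalg.lstsq(M,o[1]-o[0],rcond=None)[0]
    a=o[0]+s[0]*d[0];b=o[1]+s[1]*d[1]; return (a+b)/2,np.linalg.norm(a-b)
E
python3 - <<'E'
from h import *
for n in('side','top','wrist'): 
    c=snap(n,n+'0'); print(n,-np.array(c['R']).T@np.array(c['t']).ravel(),c['fx'])
print(arm.sense())
E
```

```text
side [0.25139166 1.01206721 0.76119833] 450.117290951395
top [0.38610625 0.02045987 1.29641447] 395.8053892215468
wrist [ 0.29017215 -0.47063595  0.38460447] 315.20506397042743
{'t': 0.15, 'q': array([-1.35127467e+00,  3.81038507e-01,  1.29798987e+00,  2.18904957e-05,
        1.46358685e+00, -2.15301308e-01]), 'joint_velocities': array([-0.00036304, -0.00271335, -0.00296343, -0.00076572, -0.00057409,
       -0.0017031 ]), 'joint_efforts': array([ 2.61569556e-03, -4.38082051e+01, -2.24616444e+01,  7.13527319e-02,
        3.42871842e-02, -1.04888093e-04]), 'position': array([ 0.23164694, -0.49862684,  0.23831372]), 'orientation': array([ 9.76459196e-01,  2.15701592e-01,  9.80288050e-06, -5.11307157e-04]), 'force': array([-0.17931579,  0.12953185, -0.38076354]), 'wrist_torque': array([-0.0051431 , -0.03721372,  0.01486976]), 'grip_width': 0.08796345189754919}
```

View pics/side0.png

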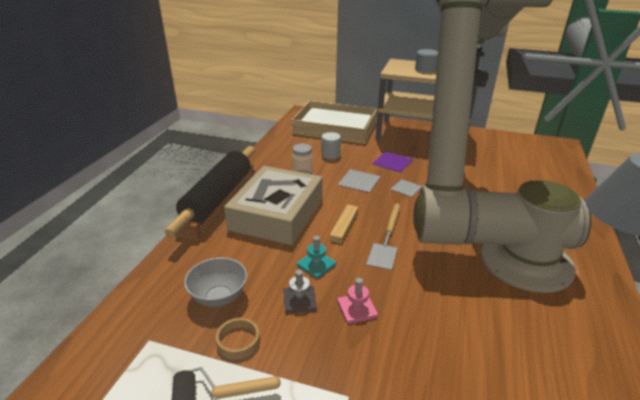

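View pics/top0.png

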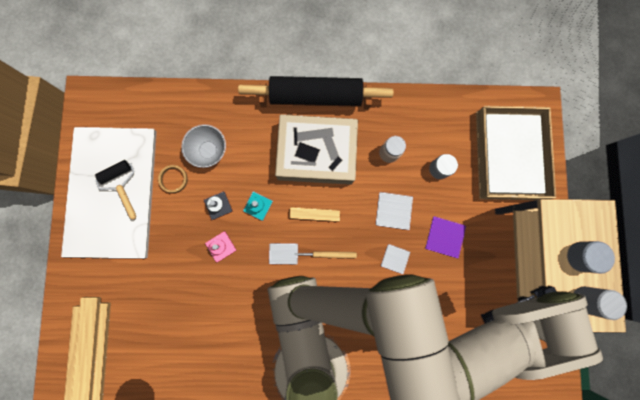

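View pics/wrist0.png

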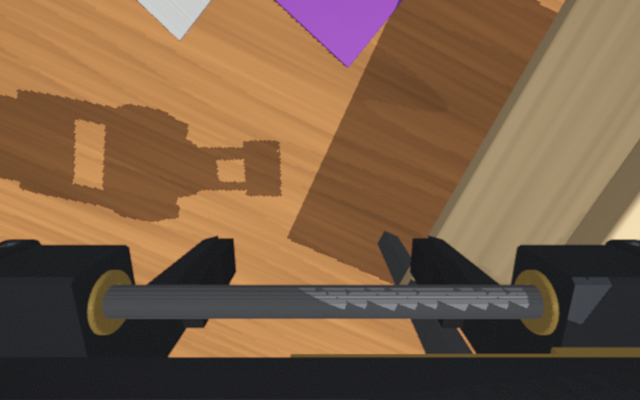

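The top view shows the real stop (dark foot, steel collar) at about (216,205) and the larger grey plate at about (394,211). The stone is at (317,148). The pink and turquoise stops, the purple plate and the small grey plate are decoys.

```bash
python3 - <<'E'
from h import *
t=load('top0')['image'];s=load('side0')['image']
a=cv2.resize(t[180:240,190:290],None,fx=6,fy=6,interpolation=cv2.INTER_CUBIC)
b=cv2.resize(s[255:320,260:360],None,fx=6,fy=6,interpolation=cv2.INTER_CUBIC)
cv2.imwrite('pics/z1.png',a);cv2.imwrite('pics/z2.png',b)
c=load('top0')
g=t.astype(int)
# grey bright plates
m=((g.max(2)-g.min(2)<25)&(g.min(2)>140)).astype(np.uint8)
n,l,st,ce=cv2.connectedComponentsWithStats(m)
for i in range(1,n):
    if st[i,4]>60 and 180<ce[i][0]<480 and 100<ce[i][1]<280:
        P=np.argwhere(l==i)[:,::-1].astype(np.float32); r=cv2.minAreaRect(P)
        print(st[i],ce[i],r, ray(c,*r[0],.004)); print([np.round(ray(c,*p,.004)[:2],4) for p in cv2.boxPoints(r)])
# stone: outline low-sat buff
E
```

```text
[ 284  123   66   49 1957] [317.8257537  146.94583546] ((316.7137756347656, 146.8655242919922), (63.65467071533203, 46.39039993286133), 3.3664605617523193) [ 0.71582779 -0.00729109  0.004     ]
[array([0.6411, 0.1015]), array([0.8001, 0.0966]), array([ 0.7918, -0.118 ]), array([ 0.6327, -0.1097])]
[182 127  37  40 874] [200.02631579 149.08924485] ((198.71621704101562, 148.29730224609375), (37.78048324584961, 32.66558837890625), 35.53767776489258) [0.70270202 0.38550942 0.004     ]
[array([0.6931, 0.4673]), array([0.7857, 0.4097]), array([0.7123, 0.3034]), array([0.6211, 0.3617])]
[386 136  19  19 286] [395.24475524 145.28321678] ((395.0, 145.0), (18.0, 18.0), 90.0) [ 0.72777174 -0.27030989  0.004     ]
[array([ 0.7582, -0.2402]), array([ 0.7596, -0.3011]), array([ 0.6975, -0.3002]), array([ 0.6962, -0.2397])]
[436 155  22  20 338] [446.44970414 164.33727811] ((446.5, 164.5), (19.0, 21.0), 90.0) [ 0.66447731 -0.44248212  0.004     ]
[array([ 0.6963, -0.408 ]), array([ 0.6977, -0.4788]), array([ 0.6329, -0.4768]), array([ 0.6315, -0.4064])]
[ 376  193   36   37 1097] [393.78395624 210.
[... 301 characters left out ...]
30769] ((214.0, 203.0), (14.0, 14.0), 90.0) [0.52064795 0.3257218  0.004     ]
[array([0.5433, 0.3497]), array([0.5441, 0.304 ]), array([0.4981, 0.3018]), array([0.4973, 0.3473])]
[269 244  43  20 573] [283.69633508 253.51657941] ((290.0, 253.5), (42.0, 19.0), 0.0) [0.36148633 0.07339567 0.004     ]
[array([0.3302, 0.1401]), array([0.3907, 0.142 ]), array([0.393 , 0.0062]), array([0.3324, 0.0051])]
[381 245  29  29 529] [395.10586011 258.6805293 ] ((394.9500427246094, 258.6500244140625), (23.084625244140625, 22.76839828491211), 18.434947967529297) [ 0.3506248  -0.26614074  0.004     ]
[array([ 0.3271, -0.2188]), array([ 0.3966, -0.2427]), array([ 0.3743, -0.3137]), array([ 0.3051, -0.2894])]
```

```bash
python3 - <<'E'
from h import *
t=load('top0')['image'];s=load('side0')['image']
cv2.imwrite('pics/z3.png',cv2.resize(t[105:195,265:365],None,fx=6,fy=6,interpolation=cv2.INTER_CUBIC))
cv2.imwrite('pics/z4.png',cv2.resize(s[160:250,220:330],None,fx=6,fy=6,interpolation=cv2.INTER_CUBIC))
E
```

```text
(no output)
```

View pics/z1.png

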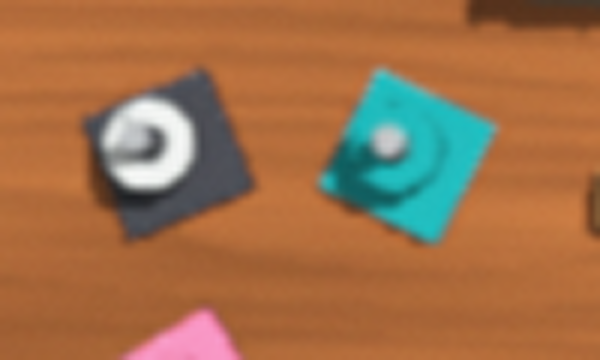

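View pics/z2.png

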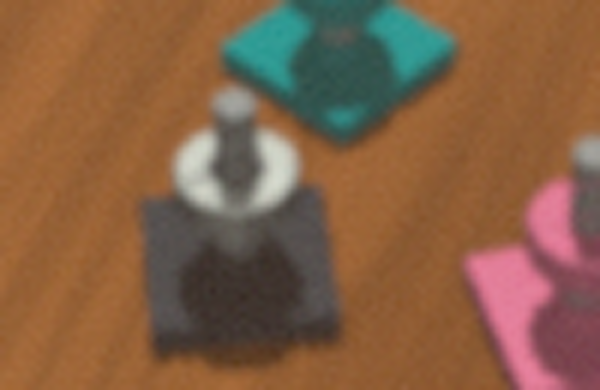

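View pics/z3.png

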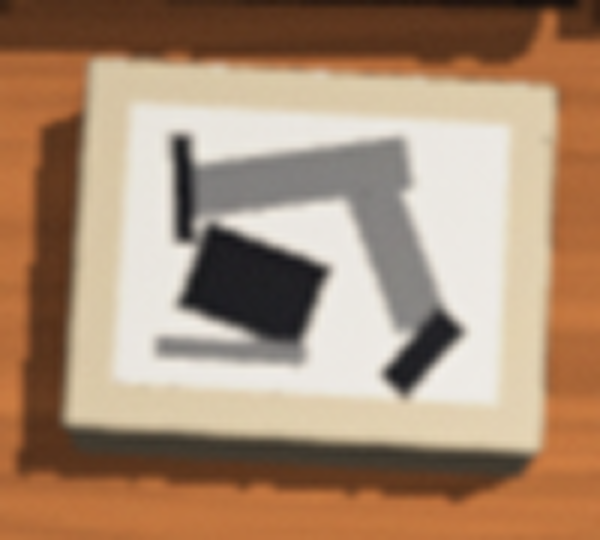

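View pics/z4.png

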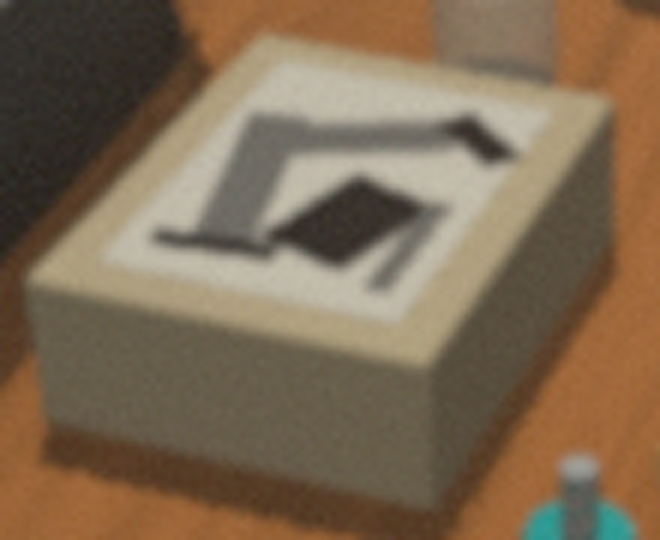

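```bash
python3 - <<'E'
from h import *
t=load('top0');s=load('side0')
f=lambda x,y,u0,v0:((x+.5)/6-.5+u0,(y+.5)/6-.5+v0)
T=[(90,57),(555,88),(542,453),(65,428)];S=[(28,280),(265,35),(612,98),(432,365)]
Q=[]
for a,b in zip(T,S):
    p,e=tri(t,f(*a,265,105),s,f(*b,220,160));Q.append(p);print(np.round(p,4),e)
Q=np.array(Q);print(Q.mean(0),np.linalg.norm(Q-np.roll(Q,1,0),axis=1))
F=[(85,120),(205,68),(255,185),(128,240)]
P=np.array([ray(t,*f(*a,190,180),.012) for a in F]);print(P,P.mean(0),np.linalg.norm(P-np.roll(P,1,0),axis=1))
e=P[1]-P[0];print('ang',np.degrees(np.arctan2(e[1],e[0])))
# rod & collar
print('tip',ray(s,*f(234,98,260,255),.09), 'collar',ray(s,*f(236,170,260,255),.058),ray(t,*f(148,143,190,180),.058),tri(t,f(148,143,190,180),s,f(236,170,260,255)))
X=P.mean(0);X[2]=.09;print('pred tip top z1',(np.array(proj(t,X))-[190,180])*6+2.5)
# plate
m=None
print(arm.sense()['t'])
E
```

```text
[0.8009 0.1141 0.0764] 0.0022312043114672522
[ 0.79   -0.1335  0.076 ] 0.0012207731883370372
[ 0.5947 -0.1268  0.0758] 0.00253054350911578
[0.6014 0.1217 0.0775] 0.0002194174208712722
[ 0.69674787 -0.00614144  0.07643988] [0.19973806 0.24783483 0.1954238  0.24857496]
[[0.5303642  0.35758983 0.012     ]
 [0.56004318 0.29410626 0.012     ]
 [0.49672175 0.26419658 0.012     ]
 [0.4657772  0.33107426 0.012     ]] [0.51322658 0.31174173 0.012     ] [0.06981802 0.07007857 0.07002994 0.07368981]
ang -64.94360821305474
tip [0.51375647 0.31273622 0.09      ] collar [0.51224213 0.31663335 0.058     ] [0.51372913 0.3121218  0.058     ] (array([0.51387818, 0.31294443, 0.05425435]), np.float64(0.0004829133070547194))
pred tip top z1 [134.16543621 137.27775993]
0.15
```

Stone face comes out at about 76.4 mm (the sides check at 200/248 mm). The stop is at about (0.5135, 0.312) with its foot at 25°, and the plate is at about (0.506, -0.264). I'll refine the plate and stone with the wrist camera on the way.

```bash
cat >> h.py <<'E'
def go(x,y,z,yaw=None):
    s=arm.sense(); from scipy.spatial.transform import Rotation as Ro
    R=Ro.from_quat(s['orientation']).as_matrix(); p=s['position']
    y0=np.degrees(np.arctan2(R[1,0],R[0,0]))
    print('pos',np.round(p,4),'yaw',round(y0,2),'tilt',np.round(R[:,2],4),'q',np.round(s['q'],3),'t',s['t'],'w',round(s['grip_width'],4))
    print('trans mm',np.round(R.T@(np.array([x,y,z])-p)*1000,1),'roll',None if yaw is None else round(-(yaw-y0),2))
E
python3 - <<'E'
from h import *
c=load('wrist0');print(np.round(c['R'],3)); print(proj(c,[.2316,-.4986,.238]))
go(.447,-.292,.26)
for X in [(.5063,-.2645,.004)]: print(proj(c,X))
E
```

```text
[[ 0.422 -0.907 -0.   ]
 [-0.877 -0.408  0.254]
 [-0.23  -0.107 -0.967]]
(np.float64(324.0279575543224), np.float64(254.28889780199248))
pos [ 0.2316 -0.4986  0.2383] yaw 24.91 tilt [-2.e-04  1.e-03 -1.e+00] q [-1.351  0.381  1.298  0.     1.464 -0.215] t 0.15 w 0.088
trans mm [282.4 -96.7 -21.5] roll None
(np.float64(220.75062451119956), np.float64(-190.5269266064717))
```

Call:
move_arm(commands=[{"jaw":1,"translation":[50,-20,-20],"roll":0},{"jaw":1,"translation":[100,-40,-30],"roll":0},{"jaw":1,"translation":[150,-60,-40],"roll":0},{"jaw":1,"translation":[200,-80,-50],"roll":0},{"jaw":1,"translation":[250,-100,-60],"roll":0}])

```text
t: 0.65
position: [0.3994, -0.32, 0.2942]
orientation: [0.976, 0.216, -0.0, -0.0]
force: [1.1, -0.3, 0.2]
grip_width: 0.0884
```

Call:
move_arm(commands=[{"jaw":1,"translation":[5,0,0],"roll":0},{"jaw":1,"translation":[5,0,0],"roll":0},{"jaw":1,"translation":[5,0,0],"roll":0}])

```text
t: 0.95
position: [0.4024, -0.3203, 0.2934]
orientation: [0.977, 0.215, -0.0, -0.0]
force: [0.4, -0.3, 0.2]
grip_width: 0.088
```

```bash
python3 - <<'E'
from h import *
snap('wrist','w1'); go(.55,-.13,.35)
E
```

```text
pos [ 0.4021 -0.3206  0.2934] yaw 24.82 tilt [-9.e-04  7.e-04 -1.e+00] q [-0.903  0.283  1.286 -0.     1.574  0.234] t 1.0 w 0.0879
trans mm [ 214.2 -110.9  -56.6] roll None
```

View pics/w1.png

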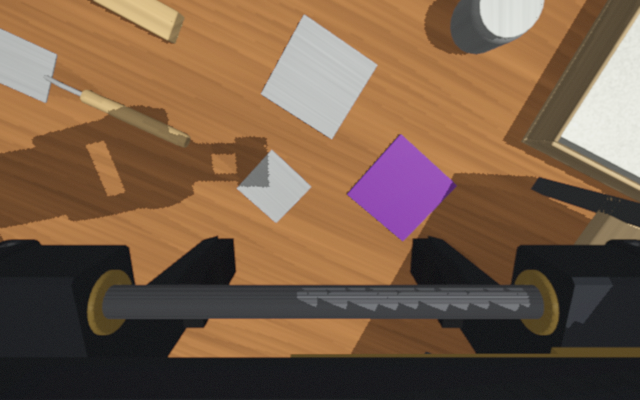

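The wrist view shows the whole plate, with corners at about (303,14), (377,67), (332,138) and (262,94).

```bash
python3 - <<'E'
from h import *
c=load('w1');g=c['image'].astype(int)
m=((g.max(2)-g.min(2)<25)&(g.min(2)>130)).astype(np.uint8)
n,l,st,ce=cv2.connectedComponentsWithStats(m)
i=l[80,320]; P=np.argwhere(l==i)[:,::-1].astype(np.float32)
h=cv2.convexHull(P.astype(np.int32)); a=cv2.approxPolyDP(h,6,True)[:,0]
print(a); W=np.array([ray(c,*p,.004) for p in a]);print(W,W.mean(0),np.linalg.norm(W-np.roll(W,1,0),axis=1)); e=W[1]-W[0];print(np.degrees(np.arctan2(e[1],e[0])))
E
```

```text
[[376  65]
 [331 138]
 [261  93]
 [304  15]]
[[ 0.55204537 -0.32549022  0.004     ]
 [ 0.4448597  -0.3123397   0.004     ]
 [ 0.45852505 -0.20459879  0.004     ]
 [ 0.56549965 -0.21851713  0.004     ]] [ 0.50523244 -0.26523646  0.004     ] [0.10781586 0.10798937 0.10860407 0.10787626]
173.00538310511095
```

Call:
move_arm(commands=[{"jaw":1,"translation":[45,-50,0],"roll":0},{"jaw":1,"translation":[75,-100,0],"roll":0},{"jaw":1,"translation":[105,-150,0],"roll":0},{"jaw":1,"translation":[130,-200,0],"roll":0},{"jaw":1,"translation":[150,-240,0],"roll":0}])

```text
t: 1.5
position: [0.4359, -0.0723, 0.2936]
orientation: [0.977, 0.214, -0.0, -0.0]
force: [1.0, 0.6, 0.8]
grip_width: 0.0881
```

Call:
move_arm(commands=[{"jaw":1,"translation":[0,0,0],"roll":0},{"jaw":1,"translation":[0,0,0],"roll":0},{"jaw":1,"translation":[0,0,0],"roll":0}])

```text
t: 1.8
position: [0.4364, -0.0744, 0.2937]
orientation: [0.977, 0.215, -0.0, 0.0]
force: [0.0, 0.5, 0.2]
grip_width: 0.0882
```

```bash
python3 - <<'E'
from h import *
snap('wrist','w2'); go(.55,-.13,.35)
E
```

```text
pos [ 0.4364 -0.0745  0.2937] yaw 24.76 tilt [-5.e-04 -0.e+00 -1.e+00] q [-0.438  0.151  1.461 -0.     1.53   0.701] t 1.85 w 0.0884
trans mm [ 79.9  97.9 -56.4] roll None
```

View pics/w2.png

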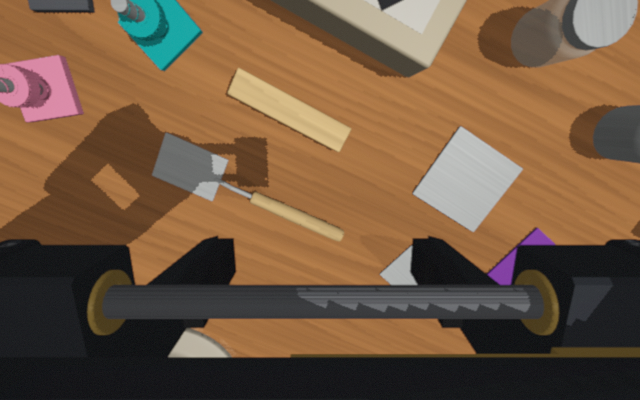

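This view again shows the plate at about (468,178) and the near stone corner at about (420,70). Moving on to look at the stop.

```bash
python3 - <<'E'
from h import *
c=load('w2');W=np.array([ray(c,*p,.004) for p in [(461,126),(522,170),(475,231),(413,187)]]);print(W.mean(0))
go(.432,.275,.25)
E
```

```text
[ 0.50761351 -0.26536113  0.004     ]
pos [ 0.4364 -0.0745  0.2937] yaw 24.76 tilt [-5.e-04 -0.e+00 -1.e+00] q [-0.438  0.151  1.461 -0.     1.53   0.701] t 1.85 w 0.0884
trans mm [ 142.4 -319.3   43.7] roll None
```

Call:
move_arm(commands=[{"jaw":1,"translation":[20,-45,0],"roll":0},{"jaw":1,"translation":[40,-90,0],"roll":0},{"jaw":1,"translation":[60,-135,0],"roll":0},{"jaw":1,"translation":[80,-180,10],"roll":0},{"jaw":1,"translation":[100,-225,20],"roll":0}])

```text
t: 2.35
position: [0.4329, 0.1734, 0.2738]
orientation: [0.977, 0.214, 0.0, 0.0]
force: [1.4, -0.9, 0.5]
grip_width: 0.0885
```

Call:
move_arm(commands=[{"jaw":1,"translation":[20,-45,10],"roll":0},{"jaw":1,"translation":[42,-94,24],"roll":0},{"jaw":1,"translation":[42,-94,24],"roll":0},{"jaw":1,"translation":[42,-94,24],"roll":0},{"jaw":1,"translation":[42,-94,24],"roll":0}])

```text
t: 2.85
position: [0.4317, 0.2742, 0.2502]
orientation: [0.977, 0.215, 0.0, 0.0]
force: [0.6, 0.3, 0.5]
grip_width: 0.0878
```

```bash
python3 - <<'E'
from h import *
snap('wrist','w3'); go(.5135,.3125,.15)
E
```

```text
pos [0.4316 0.2741 0.2504] yaw 24.76 tilt [ 6.e-04 -1.e-04 -1.e+00] q [ 0.334  0.304  1.381 -0.     1.457  1.473] t 2.9 w 0.0884
trans mm [ 90.4  -0.6 100.4] roll None
```

View pics/w3.png

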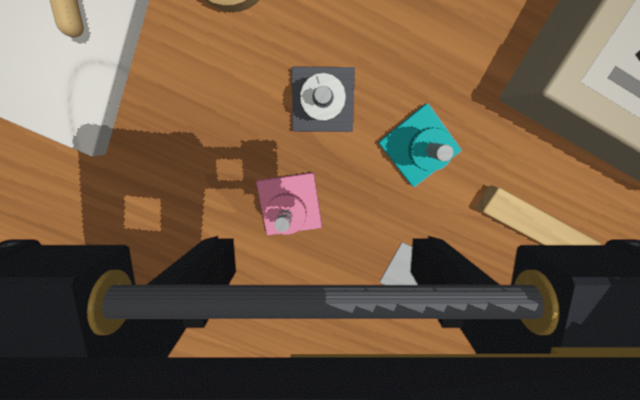

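The stop is nearly square to the tool. Its rod tip is at about (323,96) and the foot spans x 291–354.

```bash
python3 - <<'E'
from h import *
c=load('w3')
print(ray(c,323,96,.09), ray(c,323,97,.058))
W=np.array([ray(c,*p,.012) for p in [(291,66),(354,67),(353,131),(291,130)]]);print(W.mean(0),np.linalg.norm(W-np.roll(W,1,0),axis=1)); e=W[3]-W[0];print(np.degrees(np.arctan2(-e[1],-e[0])))
E
```

```text
[0.51046094 0.31078938 0.09      ] [0.51169524 0.31127083 0.058     ]
[0.51196634 0.31221332 0.012     ] [0.07057686 0.07132853 0.07068494 0.07372942]
23.345971269949104
```

Call:
move_arm(commands=[{"jaw":0.2,"translation":[45,-1,20],"roll":0},{"jaw":0.2,"translation":[89,-1,40],"roll":0},{"jaw":0.2,"translation":[89,-1,80],"roll":0},{"jaw":0.2,"translation":[89,-1,120],"roll":0},{"jaw":0.2,"translation":[89,-1,120],"roll":0}])

```text
t: 3.4
position: [0.5099, 0.3116, 0.1258]
orientation: [0.977, 0.214, -0.005, 0.001]
force: [-0.4, -0.2, -0.3]
grip_width: 0.053
```

```bash
python3 - <<'E'
from h import *
snap('wrist','w4');snap('side','s4'); go(.512,.312,.066)
s=load('s4')['image'];cv2.imwrite('pics/s4z.png',cv2.resize(s[150:330,200:400],None,fx=4,fy=3.3))
E
```

```text
pos [0.5121 0.3131 0.1314] yaw 24.81 tilt [ 9.e-04  2.e-04 -1.e+00] q [ 0.352  0.559  1.318 -0.     1.264  1.49 ] t 3.5 w 0.0529
trans mm [-0.6  1.  65.4] roll None
```

View pics/w4.png

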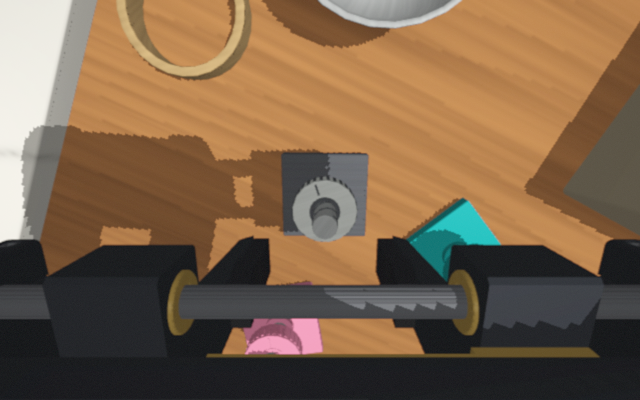

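View pics/s4z.png

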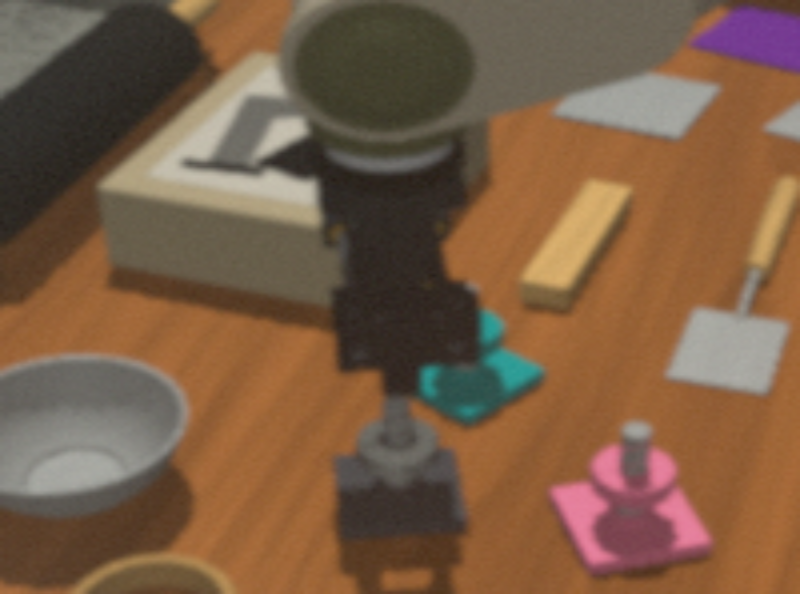

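```bash
python3 - <<'E'
from h import *
c=load('w4');print(ray(c,325,226,.09)); print(proj(c,[.5121,.3131,.090]))
E
```

```text
[0.51243165 0.31199781 0.09      ]
(np.float64(323.12856753878754), np.float64(225.75034635862903))
```

Call:
move_arm(commands=[{"jaw":0.2,"translation":[0,1,30],"roll":0},{"jaw":0.2,"translation":[0,1,50],"roll":0},{"jaw":0.2,"translation":[0,1,65],"roll":0},{"jaw":0.2,"translation":[0,1,65],"roll":0},{"jaw":0.2,"translation":[0,1,65],"roll":0}])

```text
t: 4.0
position: [0.5128, 0.3133, 0.0675]
orientation: [0.977, 0.215, 0.002, -0.0]
force: [0.0, -0.5, 0.2]
grip_width: 0.053
```

```bash
python3 - <<'E'
from h import *
snap('wrist','w5');go(.512,.312,.066);print(arm.sense()['force'])
E
```

```text
pos [0.5128 0.3134 0.0675] yaw 24.89 tilt [ 0.0037  0.0014 -1.    ] q [0.352 0.633 1.389 0.    1.116 1.488] t 4.05 w 0.053
trans mm [-1.3  1.   1.5] roll None
[ 0.46873501 -0.61366343  0.70061567]
```

View pics/w5.png

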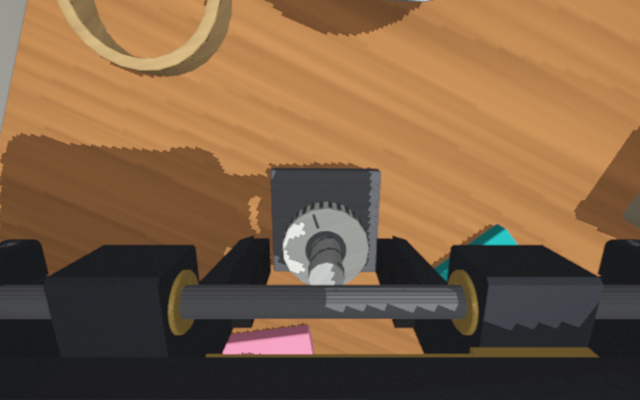

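The rod stands between the open fingers at about (325,265). Closing.

Call:
move_arm(commands=[{"jaw":-0.6,"translation":[0,0,1],"roll":0},{"jaw":-1,"translation":[0,0,1],"roll":0},{"jaw":-1,"translation":[0,0,1],"roll":0},{"jaw":-1,"translation":[0,0,1],"roll":0},{"jaw":-1,"translation":[0,0,1],"roll":0}])

```text
t: 4.55
position: [0.512, 0.3128, 0.0644]
orientation: [0.976, 0.216, 0.0, 0.001]
force: [1.9, -3.0, -4.0]
grip_width: 0.0152
```

Call:
move_arm(commands=[{"jaw":-1,"translation":[0,0,0],"roll":0},{"jaw":-1,"translation":[0,0,-5],"roll":0},{"jaw":-1,"translation":[0,0,-15],"roll":0},{"jaw":-1,"translation":[0,0,-30],"roll":0},{"jaw":-1,"translation":[0,0,-50],"roll":0}])

```text
t: 5.05
position: [0.5106, 0.3132, 0.1138]
orientation: [0.976, 0.216, -0.002, 0.0]
force: [0.9, -0.5, -7.9]
grip_width: 0.0147
```

Call:
move_arm(commands=[{"jaw":-1,"translation":[0,0,-30],"roll":0},{"jaw":-1,"translation":[0,0,-60],"roll":0},{"jaw":-1,"translation":[0,0,-90],"roll":0},{"jaw":-1,"translation":[0,0,-110],"roll":0},{"jaw":-1,"translation":[0,0,-110],"roll":0}])

```text
t: 5.55
position: [0.512, 0.3137, 0.2269]
orientation: [0.976, 0.216, 0.002, -0.0]
force: [0.4, -0.1, -7.6]
grip_width: 0.0154
```

```bash
python3 - <<'E'
from h import *
snap('wrist','w6');snap('side','s6');go(.506,-.265,.2275,-7);print(arm.sense()['force'],arm.sense()['wrist_torque'])
s=load('s6')['image'];cv2.imwrite('pics/s6z.png',cv2.resize(s[150:330,200:400],None,fx=4,fy=3.3))
E
```

```text
pos [0.5109 0.3132 0.2231] yaw 24.92 tilt [-1.8e-03 -4.0e-04 -1.0e+00] q [0.352 0.479 1.18  0.    1.484 1.488] t 5.65 w 0.0153
trans mm [-248.1  522.3   -4.2] roll 31.92
[-0.34127916  0.14232369 -8.97183717] [0.01184185 0.03596984 0.06724354]
```

View pics/w6.png

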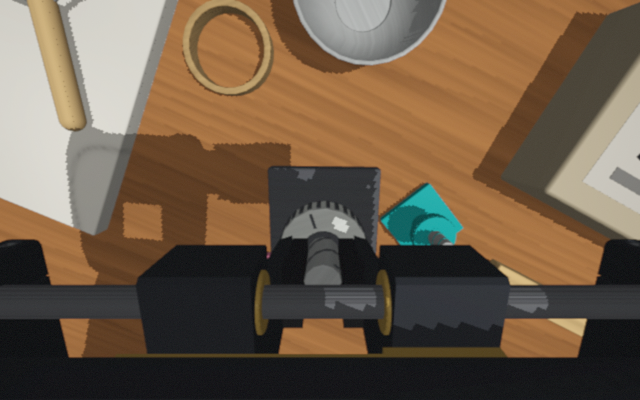

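View pics/s6z.png

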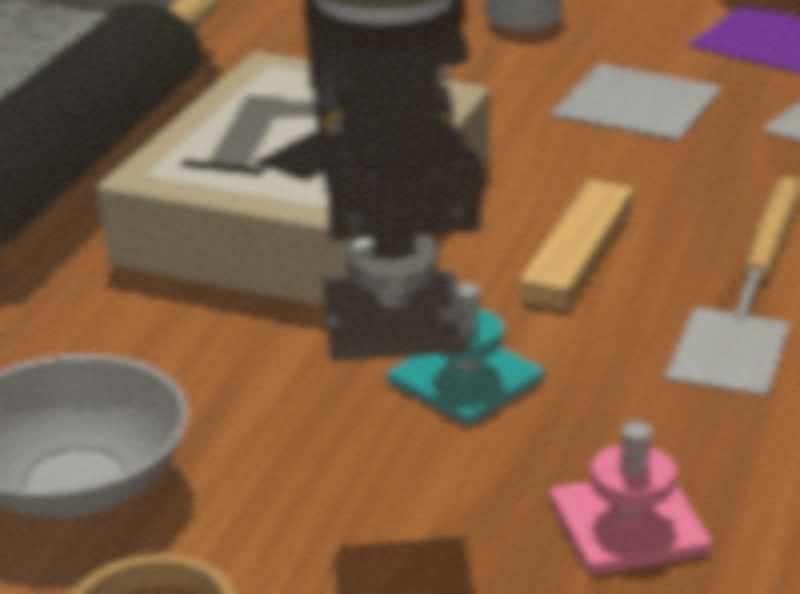

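The stop is held upright (grip 15 mm, load about 9 N). I'll carry it across at height.

Call:
move_arm(commands=[{"jaw":-1,"translation":[-7,15,0],"roll":0},{"jaw":-1,"translation":[-21,45,0],"roll":0},{"jaw":-1,"translation":[-36,75,0],"roll":0},{"jaw":-1,"translation":[-50,106,0],"roll":0},{"jaw":-1,"translation":[-65,137,0],"roll":0}])

```text
t: 6.15
position: [0.5094, 0.1598, 0.2225]
orientation: [0.976, 0.216, -0.002, -0.0]
force: [0.3, -0.8, -8.0]
grip_width: 0.0149
```

Call:
move_arm(commands=[{"jaw":-1,"translation":[-15,31,0],"roll":0},{"jaw":-1,"translation":[-29,62,0],"roll":0},{"jaw":-1,"translation":[-44,93,0],"roll":0},{"jaw":-1,"translation":[-59,124,0],"roll":0},{"jaw":-1,"translation":[-73,154,0],"roll":0}])

```text
t: 6.65
position: [0.5078, -0.0105, 0.2226]
orientation: [0.977, 0.215, -0.001, -0.001]
force: [0.7, -0.7, -8.5]
grip_width: 0.0149
```

Call:
move_arm(commands=[{"jaw":-1,"translation":[-15,31,0],"roll":0},{"jaw":-1,"translation":[-29,62,0],"roll":0},{"jaw":-1,"translation":[-44,93,0],"roll":0},{"jaw":-1,"translation":[-59,124,0],"roll":0},{"jaw":-1,"translation":[-73,154,0],"roll":0}])

```text
t: 7.15
position: [0.5064, -0.1808, 0.2225]
orientation: [0.977, 0.215, -0.001, -0.001]
force: [0.8, 0.7, -7.7]
grip_width: 0.0152
```

Call:
move_arm(commands=[{"jaw":-1,"translation":[-15,31,0],"roll":0},{"jaw":-1,"translation":[-29,62,0],"roll":0},{"jaw":-1,"translation":[-36,77,0],"roll":0},{"jaw":-1,"translation":[-36,77,0],"roll":8},{"jaw":-1,"translation":[-36,77,0],"roll":16}])

```text
t: 7.65
position: [0.5065, -0.2645, 0.2224]
orientation: [0.997, 0.074, -0.001, -0.001]
force: [0.3, 0.2, -8.2]
grip_width: 0.0147
```

Call:
move_arm(commands=[{"jaw":-1,"translation":[0,0,0],"roll":8},{"jaw":-1,"translation":[0,0,0],"roll":16},{"jaw":-1,"translation":[0,0,0],"roll":16},{"jaw":-1,"translation":[0,0,0],"roll":16}])

```text
t: 8.05
position: [0.507, -0.2639, 0.2232]
orientation: [0.998, -0.06, -0.001, -0.001]
force: [1.2, -0.3, -8.4]
grip_width: 0.015
```

```bash
python3 - <<'E'
from h import *
snap('wrist','w7');snap('side','s7');go(.506,-.265,.1,-7)
s=load('s7')['image'];cv2.imwrite('pics/s7z.png',cv2.resize(s[100:260,280:480],None,fx=4,fy=3.3))
E
```

```text
pos [ 0.5072 -0.2641  0.2236] yaw -6.93 tilt [-7.e-04  6.e-04 -1.e+00] q [-0.687  0.43   1.261  0.     1.451  1.005] t 8.15 w 0.0153
trans mm [ -1.    1.1 123.6] roll 0.07
```

View pics/w7.png

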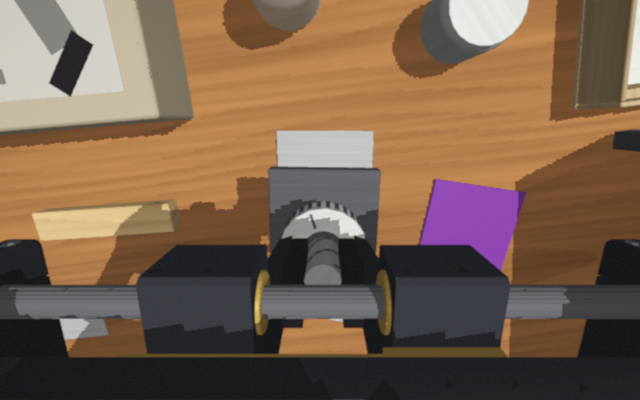

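View pics/s7z.png

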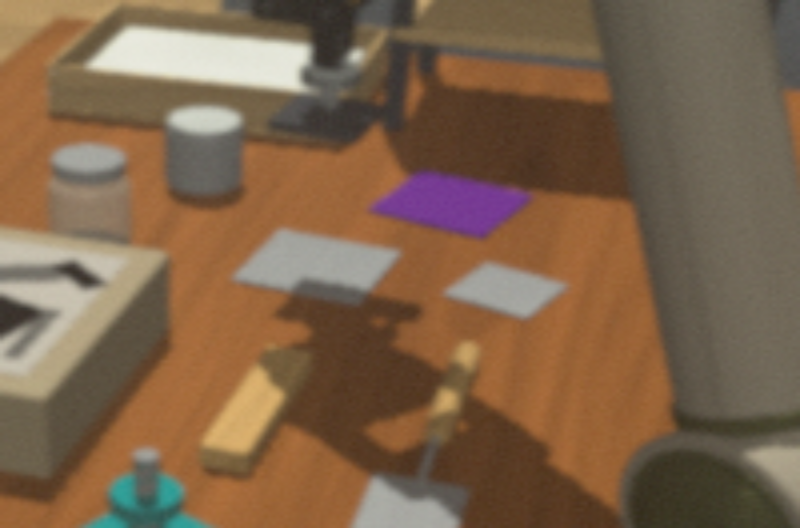

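The stop hangs squared to the plate, whose front edge shows at (277–373,131). Lowering.

Call:
move_arm(commands=[{"jaw":-1,"translation":[0,1,20],"roll":0},{"jaw":-1,"translation":[-1,1,55],"roll":0},{"jaw":-1,"translation":[-1,1,90],"roll":0},{"jaw":-1,"translation":[-1,1,125],"roll":0},{"jaw":-1,"translation":[-1,1,135],"roll":0}])

```text
t: 8.65
position: [0.5049, -0.2639, 0.0857]
orientation: [0.998, -0.061, -0.003, -0.002]
force: [-2.2, 0.6, -9.1]
grip_width: 0.0154
```

Call:
move_arm(commands=[{"jaw":-1,"translation":[0,0,0],"roll":0},{"jaw":-1,"translation":[0,0,0],"roll":0}])

```text
t: 8.85
position: [0.5071, -0.2657, 0.0906]
orientation: [0.998, -0.061, 0.001, 0.001]
force: [-0.0, -0.2, -8.4]
grip_width: 0.0149
```

```bash
python3 - <<'E'
from h import *
snap('wrist','w8');c=snap('top','t8');go(.506,-.265,.0685,-7)
cv2.imwrite('pics/t8z.png',cv2.resize(c['image'][170:260,340:460],None,fx=6,fy=6))
E
```

```text
pos [ 0.5071 -0.2657  0.0909] yaw -7.06 tilt [ 0.0028 -0.0023 -1.    ] q [-0.689  0.563  1.451  0.     1.124  1.005] t 8.95 w 0.0149
trans mm [-1.3 -0.6 22.4] roll -0.06
```

View pics/w8.png

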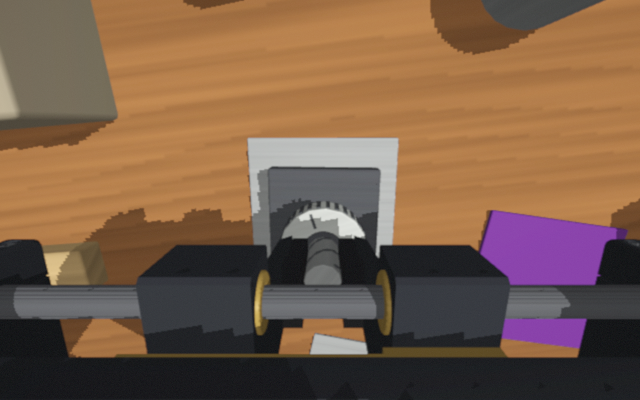

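View pics/t8z.png

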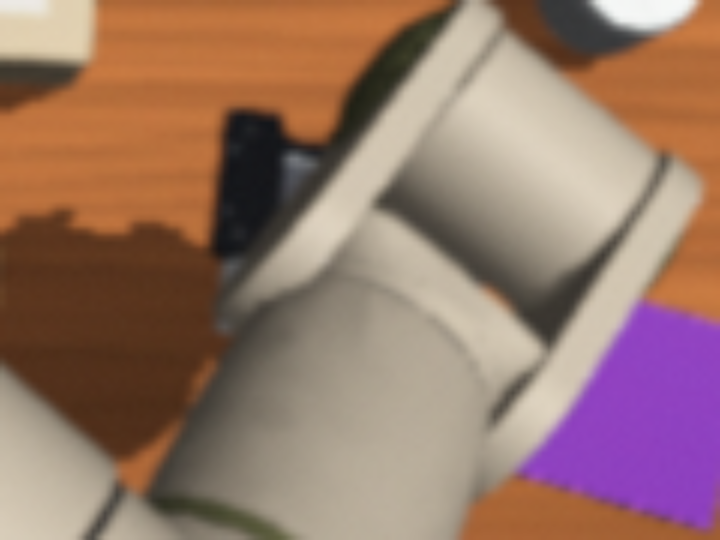

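Laterally the foot (269–380) sits centred in the plate (248–398). Now checking fore and aft by rays.

```bash
python3 - <<'E'
from h import *
c=load('w8')
a=ray(c,323,138.5,.004);b=ray(c,324.5,167.5,.0384);print(a,b)
u=np.array([np.cos(np.radians(-7)),np.sin(np.radians(-7)),0]);v=np.array([-u[1],u[0],0])
print('plate centre',a-.055*u,'foot centre',b-.036*u,'off foot-plate along tool x, y',(b-.036*u-a+.055*u)@u,(b-a)@-v)
E
```

```text
[ 0.55901449 -0.27208652  0.004     ] [ 0.54278862 -0.27093367  0.0384    ]
plate centre [ 0.50442445 -0.26538371  0.004     ] foot centre [ 0.50705696 -0.26654637  0.0384    ] off foot-plate along tool x, y 0.002754578253633893 0.0008331721539073612
```

Call:
move_arm(commands=[{"jaw":-1,"translation":[-2,-1,6],"roll":0},{"jaw":-1,"translation":[-2,-1,12],"roll":0},{"jaw":-1,"translation":[-2,-1,17],"roll":0},{"jaw":-1,"translation":[-2,-1,20],"roll":0},{"jaw":-1,"translation":[-2,-1,20],"roll":0}])

```text
t: 9.45
position: [0.5043, -0.2638, 0.0685]
orientation: [0.998, -0.062, -0.0, -0.0]
force: [-0.9, 0.7, -8.6]
grip_width: 0.0144
```

Call:
move_arm(commands=[{"jaw":-1,"translation":[0,0,1],"roll":0},{"jaw":-1,"translation":[0,0,2],"roll":0},{"jaw":-1,"translation":[0,0,2],"roll":0}])

```text
t: 9.75
position: [0.5047, -0.2643, 0.0679]
orientation: [0.998, -0.062, 0.001, 0.001]
force: [-2.7, -1.4, 0.1]
grip_width: 0.0154
```

The plate has taken the weight (force about 0). Releasing.

Call:
move_arm(commands=[{"jaw":-0.7,"translation":[0,0,0],"roll":0},{"jaw":0,"translation":[0,0,0],"roll":0},{"jaw":1,"translation":[0,0,0],"roll":0},{"jaw":1,"translation":[0,0,0],"roll":0},{"jaw":1,"translation":[0,0,0],"roll":0}])

```text
t: 10.25
position: [0.5046, -0.2638, 0.0671]
orientation: [0.998, -0.062, 0.0, 0.0]
force: [0.4, 0.1, -0.4]
grip_width: 0.0449
```

Call:
move_arm(commands=[{"jaw":1,"translation":[-20,0,-45],"roll":0},{"jaw":1,"translation":[-45,0,-90],"roll":0},{"jaw":1,"translation":[-70,0,-130],"roll":0},{"jaw":1,"translation":[-70,0,-130],"roll":0},{"jaw":1,"translation":[-70,0,-130],"roll":0}])

```text
t: 10.75
position: [0.4349, -0.2553, 0.1977]
orientation: [0.998, -0.062, 0.001, 0.001]
force: [0.8, -0.1, -1.3]
grip_width: 0.085
```

```bash
python3 - <<'E'
from h import *
snap('wrist','w9');snap('side','s9');c=snap('top','t9');go(.505,-.2645,.2,-7)
s=load('s9')['image'];cv2.imwrite('pics/s9z.png',cv2.resize(s[140:220,310:410],None,fx=6,fy=6))
E
```

```text
pos [ 0.435  -0.255   0.1957] yaw -7.07 tilt [-0.0017  0.0018 -1.    ] q [-0.765  0.34   1.494  0.     1.31   0.929] t 10.9 w 0.0881
trans mm [70.6  0.9 -4.5] roll -0.07
```

View pics/w9.png

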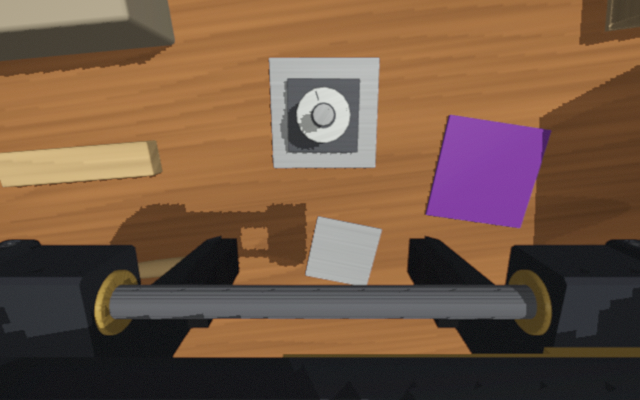

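View pics/s9z.png

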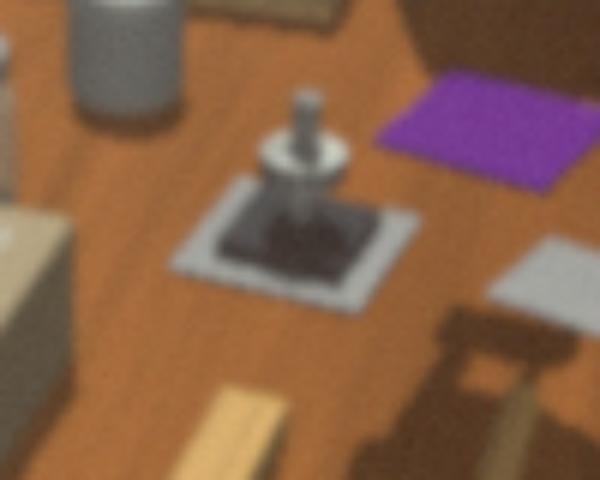

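The stop stands centred on the plate (foot 286–359 × 79–152 in plate 270–380 × 57–167). Next come oblique wrist views, to measure the collar's starting height and the stone's height.

Call:
move_arm(commands=[{"jaw":1,"translation":[-12,-45,10],"roll":0},{"jaw":1,"translation":[-25,-90,25],"roll":0},{"jaw":1,"translation":[-35,-135,40],"roll":0},{"jaw":1,"translation":[-46,-170,45],"roll":0},{"jaw":1,"translation":[-46,-170,45],"roll":0}])

```text
t: 11.4
position: [0.4086, -0.077, 0.1503]
orientation: [0.998, -0.06, -0.002, -0.001]
force: [1.4, -0.1, 0.1]
grip_width: 0.0881
```

Call:
move_arm(commands=[{"jaw":1,"translation":[0,0,0],"roll":0},{"jaw":1,"translation":[0,0,0],"roll":0},{"jaw":1,"translation":[0,0,0],"roll":0}])

```text
t: 11.7
position: [0.4108, -0.0819, 0.1519]
orientation: [0.998, -0.062, 0.0, 0.0]
force: [0.3, -0.3, 0.5]
grip_width: 0.0882
```

```bash
python3 - <<'E'
from h import *
c=snap('wrist','wa');go(.53,-.13,.25,-7)
cv2.imwrite('pics/waz.png',cv2.resize(c['image'][0:200,440:640],None,fx=3,fy=3,interpolation=cv2.INTER_CUBIC))
E
```

```text
pos [ 0.4106 -0.0818  0.1519] yaw -7.16 tilt [-0.e+00 -1.e-04 -1.e+00] q [-0.481  0.251  1.781 -0.     1.11   1.215] t 11.75 w 0.0882
trans mm [124.5  33.  -98.1] roll -0.16
```

View pics/waz.png

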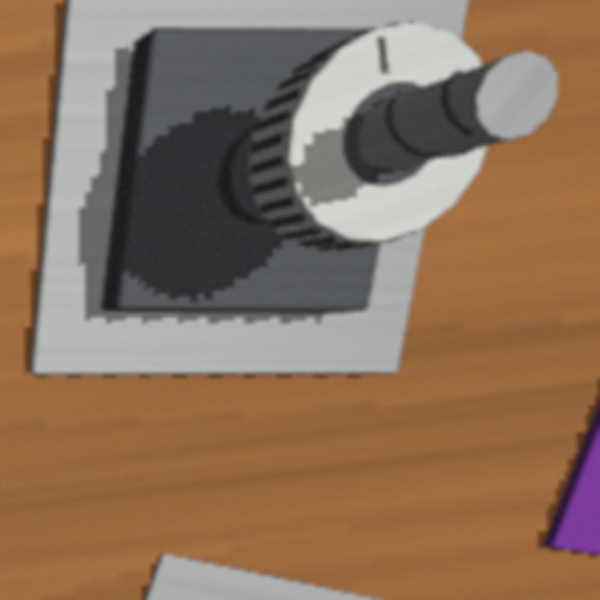

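The oblique view shows the collar top ellipse and the rod tip clearly. I'll cast the edge points onto candidate heights: the radius must be 23 mm and the centre must lie on the axis.

```bash
cat >> h.py <<'E'
def circ(P):
    A=np.c_[2*P[:,:2],np.ones(len(P))];s=np.linalg.lstsq(A,(P[:,:2]**2).sum(1),rcond=None)[0]
    return s[:2],np.sqrt(s[2]+s[0]**2+s[1]**2)
def collar(c,u0,v0,sc,pts,tip,ztip=.094,tipr=8):
    f=lambda p:((p[0]+.5)/sc-.5+u0,(p[1]+.5)/sc-.5+v0)
    ax=ray(c,*f(tip),ztip)[:2]; o=(-np.array(c['R']).T@np.array(c['t']).ravel())[:2]
    d=(ax-o)/np.linalg.norm(ax-o); print('axis',ax)
    for h in np.arange(.054,.092,.002):
        C,r=circ(np.array([ray(c,*f(p),h) for p in pts]))
        off=(C-ax)@d
        if abs(off)<.006: print(round(h,3),'off along view mm',round(off*1e3,2),'across',round(np.cross(d,C-ax)*1e3,2),'r',round(r*1e3,2))
E
python3 -W ignore - <<'E'
from h import *
c=load('wa');P=[(290,150),(297,195),(330,233),(380,242),(430,225),(470,180),(465,38),(415,22),(365,40),(320,85),(300,120)]
collar(c,440,0,3,P,(516,95))
# foot far/near check: plate corners at z=.004
f=lambda p:((p[0]+.5)/3-.5+440,(p[1]+.5)/3-.5)
print(ray(c,*f((33,373)),.004),ray(c,*f((398,373)),.004))
print(ray(c,*f((155,30)),.016),ray(c,*f((120,308)),.016),ray(c,*f((368,308)),.016))
E
```

```text
axis [ 0.50405263 -0.26392076]
0.056 off along view mm 4.7 across -0.79 r 23.2
0.058 off along view mm 3.2 across -0.78 r 23.01
0.06 off along view mm 1.7 across -0.78 r 22.82
0.062 off along view mm 0.2 across -0.77 r 22.63
0.064 off along view mm -1.3 across -0.76 r 22.44
0.066 off along view mm -2.8 across -0.76 r 22.24
0.068 off along view mm -4.3 across -0.75 r 22.05
0.07 off along view mm -5.8 across -0.75 r 21.86
[ 0.45756385 -0.20418738  0.004     ] [ 0.44385008 -0.31357502  0.004     ]
[ 0.54309916 -0.23364848  0.016     ] [ 0.47322352 -0.22448762  0.016     ] [ 0.46443756 -0.29459718  0.016     ]
```

Call:
move_arm(commands=[{"jaw":1,"translation":[0,10,-50],"roll":0},{"jaw":1,"translation":[30,20,-98],"roll":0},{"jaw":1,"translation":[75,30,-98],"roll":0},{"jaw":1,"translation":[125,33,-98],"roll":0},{"jaw":1,"translation":[125,33,-98],"roll":0}])

```text
t: 12.25
position: [0.5341, -0.1311, 0.2485]
orientation: [0.998, -0.062, 0.0, -0.0]
force: [0.2, -0.6, 0.4]
grip_width: 0.088
```

Call:
move_arm(commands=[{"jaw":1,"translation":[0,0,0],"roll":0},{"jaw":1,"translation":[0,0,0],"roll":0},{"jaw":1,"translation":[0,0,0],"roll":0}])

```text
t: 12.55
position: [0.5294, -0.1289, 0.2505]
orientation: [0.998, -0.062, 0.0, 0.0]
force: [0.8, 0.4, 0.8]
grip_width: 0.0883
```

```bash
python3 - <<'E'
from h import *
c=snap('wrist','wb');go(.53,.12,.25,-7)
E
```

```text
pos [ 0.5295 -0.1289  0.2506] yaw -7.11 tilt [ 5.e-04 -3.e-04 -1.e+00] q [-0.456  0.363  1.29  -0.     1.488  1.239] t 12.6 w 0.0884
trans mm [ -30.3 -247.1    0.5] roll -0.11
```

View pics/wb.png

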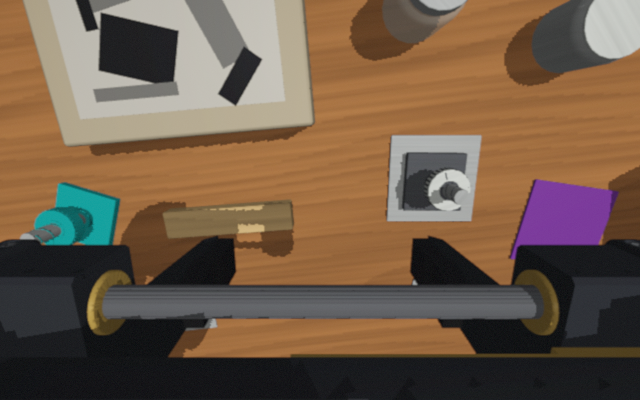

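Collar top starts at about 62.2 mm world (58.2 above the foot, within 56–60). Stone corners in this view are at about (67,146) and (313,123). Second stone view next.

Call:
move_arm(commands=[{"jaw":1,"translation":[-6,-49,0],"roll":0},{"jaw":1,"translation":[-12,-98,0],"roll":0},{"jaw":1,"translation":[-18,-147,0],"roll":0},{"jaw":1,"translation":[-24,-196,0],"roll":0},{"jaw":1,"translation":[-30,-240,0],"roll":0}])

```text
t: 13.1
position: [0.5292, 0.1149, 0.2507]
orientation: [0.998, -0.062, 0.0, -0.0]
force: [1.7, 0.3, -0.7]
grip_width: 0.0882
```

Call:
move_arm(commands=[{"jaw":1,"translation":[0,0,0],"roll":0},{"jaw":1,"translation":[0,0,0],"roll":0},{"jaw":1,"translation":[0,0,0],"roll":0}])

```text
t: 13.4
position: [0.53, 0.1118, 0.2502]
orientation: [0.998, -0.062, 0.0, 0.0]
force: [0.3, -0.3, -0.9]
grip_width: 0.0882
```

```bash
python3 - <<'E'
from h import *
c=snap('wrist','wc');go(.505,-.2645,.15,-55)
b=load('wb')
z=[cv2.resize(b['image'][v-25:v+25,u-25:u+25],None,fx=6,fy=6,interpolation=cv2.INTER_CUBIC) for u,v in((67,146),(313,123))]
cv2.imwrite('pics/wbz.png',np.hstack(z))
E
```

```text
pos [0.5301 0.1116 0.2502] yaw -7.19 tilt [ 1.e-04 -2.e-04 -1.e+00] q [-0.011  0.358  1.299 -0.     1.484  1.685] t 13.45 w 0.0879
trans mm [ 22.1 376.3 100.2] roll 47.81
```

View pics/wc.png

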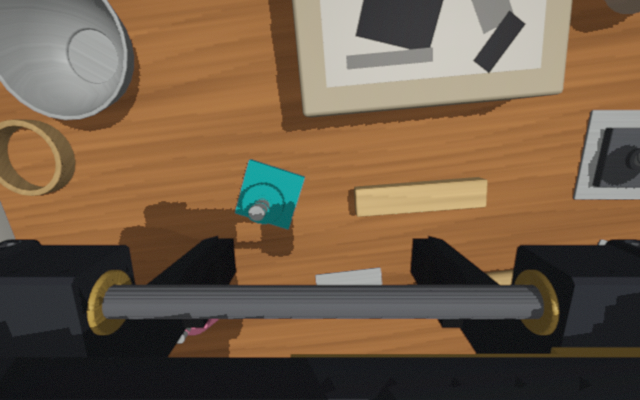

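View pics/wbz.png

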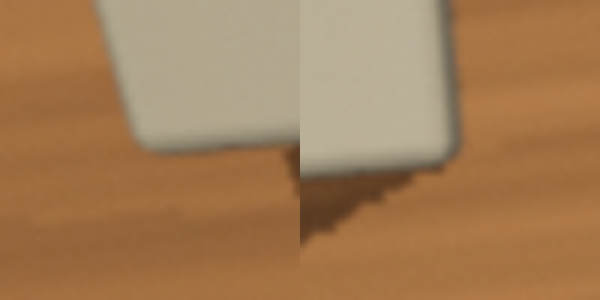

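```bash
python3 - <<'E'
from h import *
b=load('wb')['image'];c=load('wc')['image']
r=lambda i:cv2.resize(i,None,fx=3,fy=3,interpolation=cv2.INTER_CUBIC)
cv2.imwrite('pics/z5.png',r(b[0:160,60:320]));cv2.imwrite('pics/z6.png',r(c[0:130,290:550]))
E
```

```text
(no output)
```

View pics/z5.png

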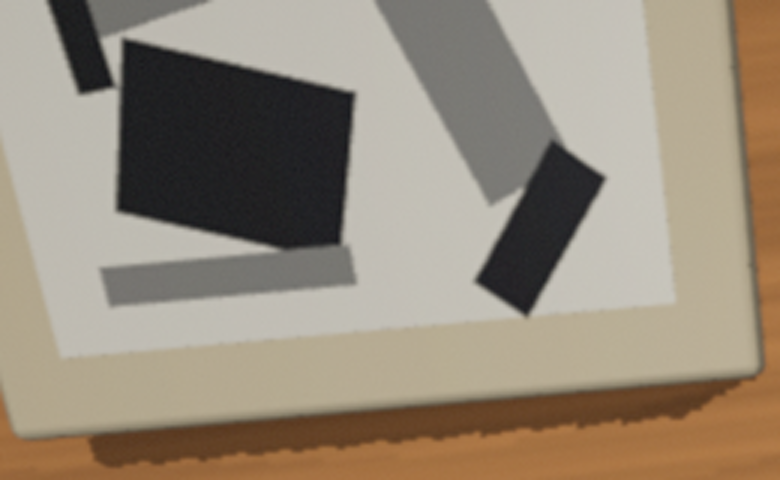

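View pics/z6.png

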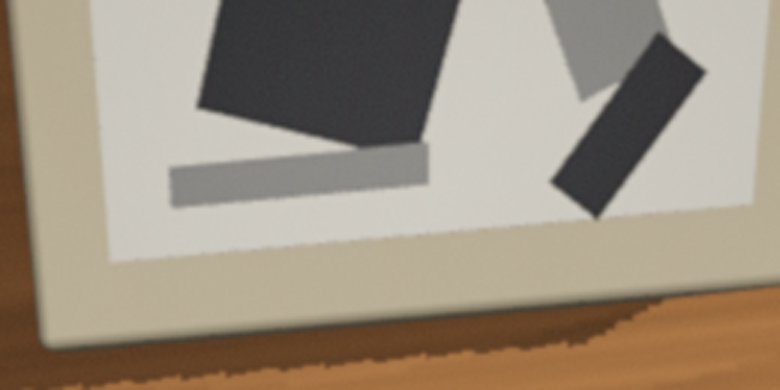

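```bash
python3 - <<'E'
from h import *
b=load('wb');c=load('wc')
B=[(62,357),(674,302),(476,283),(527,316),(604,178),(553,141),(101,268),(110,306),(355,284),(348,245),(118,211),(492,205)]
C=[(110,261),(754,203),(551,182),(597,217),(705,72),(658,32),(169,168),(174,208),(429,184),(428,143),(198,106),(583,100)]
f=lambda p,u,v:((p[0]+.5)/3-.5+u,(p[1]+.5)/3-.5+v)
Z=[]
for p,q in zip(B,C):
    X,e=tri(b,f(p,60,0),c,f(q,290,0));Z.append(X[2]);print(np.round(X,4),round(e,4))
print(np.mean(Z),np.std(Z))
# sanity: plate corner and rod tip from wb vs wc: batten corner top z=.022
print(tri(b,(163,212),c,(349,188)), tri(b,(292,201),c,(487,180)),tri(b,(388,220),c,(575,199)))
E
```

```text
[0.6246 0.0968 0.0796] 0.0002
[ 0.6166 -0.1027  0.0821] 0.0001
[ 0.6303 -0.0412  0.0805] 0.0004
[ 0.6184 -0.0553  0.0806] 0.0003
[ 0.6553 -0.0868  0.0812] 0.0001
[ 0.6679 -0.073   0.0804] 0.0005
[0.6492 0.0755 0.0802] 0.0001
[0.6375 0.0753 0.0815] 0.0002
[ 0.6345 -0.0034  0.0814] 0.0
[ 0.6462 -0.0038  0.0808] 0.0001
[0.665  0.065  0.0805] 0.0005
[ 0.6522 -0.0508  0.0805] 0.0003
0.08078314283700501 0.0006406648381102239
(array([0.5073314 , 0.081257  , 0.00694974]), np.float64(0.002357454864340681)) (array([ 0.50088955, -0.08670651,  0.01625502]), np.float64(0.0026763330499027433)) (array([ 0.45760447, -0.20605578,  0.00295139]), np.float64(0.0009674786684195901))
```

The wrist pair says 80.8 mm, the top/side pair 76.4 mm. They disagree by more than I'd accept. Two more wrist views that hold both the stone and the stop will let me calibrate against the known rod tip (94 mm) and plate (4 mm).

Call:
move_arm(commands=[{"jaw":1,"translation":[6,49,0],"roll":0},{"jaw":1,"translation":[12,98,0],"roll":0},{"jaw":1,"translation":[15,120,0],"roll":0},{"jaw":1,"translation":[15,120,0],"roll":0},{"jaw":1,"translation":[15,120,0],"roll":0}])

```text
t: 13.95
position: [0.5301, -0.009, 0.25]
orientation: [0.998, -0.063, -0.0, -0.0]
force: [-0.8, 0.2, 0.5]
grip_width: 0.088
```

Call:
move_arm(commands=[{"jaw":1,"translation":[0,0,0],"roll":0},{"jaw":1,"translation":[0,0,0],"roll":0}])

```text
t: 14.15
position: [0.5301, -0.0073, 0.2501]
orientation: [0.998, -0.061, -0.0, -0.0]
force: [-0.5, 0.4, -0.2]
grip_width: 0.0884
```

```bash
python3 - <<'E'
from h import *
c=snap('wrist','wd');go(.53,-.24,.25,-7)
E
```

```text
pos [ 0.5302 -0.0073  0.2501] yaw -7.02 tilt [ 1.e-04  1.e-04 -1.e+00] q [-0.237  0.338  1.331  0.     1.473  1.456] t 14.2 w 0.0884
trans mm [2.83e+01 2.31e+02 1.00e-01] roll -0.02
```

Call:
move_arm(commands=[{"jaw":1,"translation":[6,49,0],"roll":0},{"jaw":1,"translation":[12,98,0],"roll":0},{"jaw":1,"translation":[18,147,0],"roll":0},{"jaw":1,"translation":[24,196,0],"roll":0},{"jaw":1,"translation":[28,230,0],"roll":0}])

```text
t: 14.7
position: [0.5295, -0.2421, 0.2498]
orientation: [0.998, -0.062, -0.0, 0.0]
force: [0.5, -0.4, -0.5]
grip_width: 0.0876
```

Call:
move_arm(commands=[{"jaw":1,"translation":[0,0,0],"roll":0},{"jaw":1,"translation":[0,0,0],"roll":0},{"jaw":1,"translation":[0,0,0],"roll":0}])

```text
t: 15.0
position: [0.5298, -0.2382, 0.2501]
orientation: [0.998, -0.061, -0.0, -0.0]
force: [0.1, 0.4, -1.0]
grip_width: 0.0879
```

```bash
python3 - <<'E'
from h import *
c=snap('wrist','we');go(.53,-.24,.25,-7)
d=load('wd')
f=lambda i:cv2.resize(i,None,fx=3,fy=3,interpolation=cv2.INTER_CUBIC)
cv2.imwrite('pics/wdl.png',f(d['image'][0:160,200:450]));cv2.imwrite('pics/wdr.png',f(d['image'][80:240,440:640]))
cv2.imwrite('pics/wel.png',f(c['image'][0:160,0:250]));cv2.imwrite('pics/wer.png',f(c['image'][80:240,220:420]))
E
```

```text
pos [ 0.5299 -0.2382  0.2503] yaw -6.97 tilt [ 2.e-04  1.e-04 -1.e+00] q [-0.626  0.428  1.187  0.     1.527  1.066] t 15.05 w 0.0881
trans mm [0.4 1.8 0.3] roll 0.03
```

View pics/wdl.png

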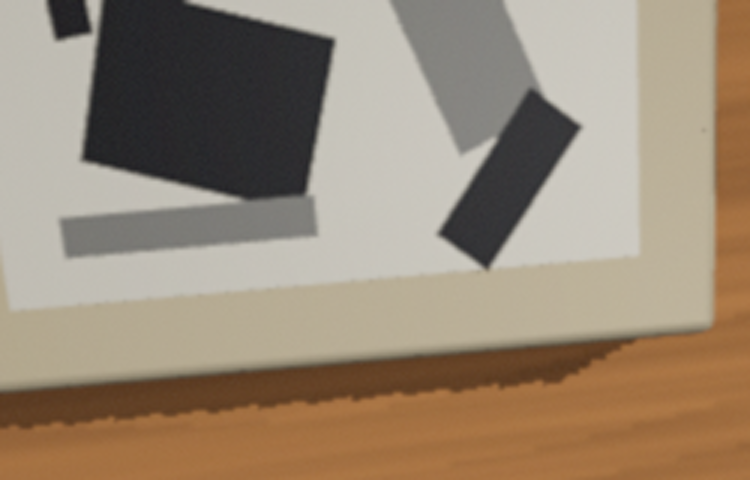

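View pics/wdr.png

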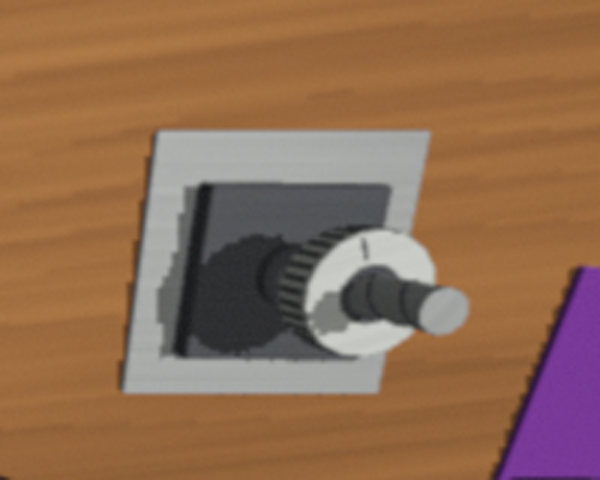

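View pics/wel.png

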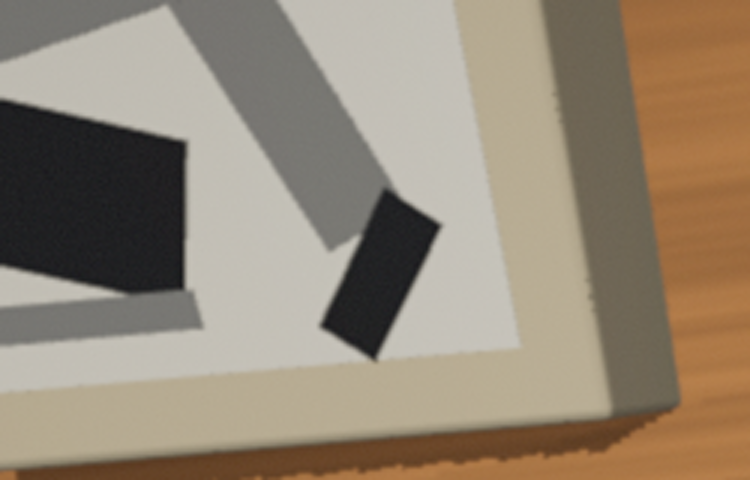

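View pics/wer.png

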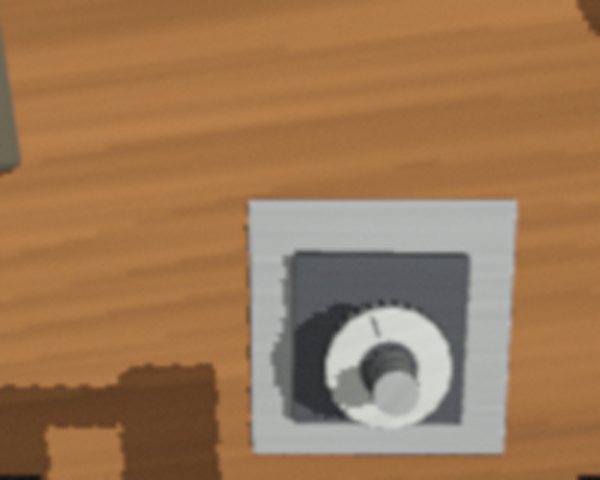

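```bash
cat > k.py <<'E'
from h import *
f=lambda p,u,v:((p[0]+.5)/3-.5+u,(p[1]+.5)/3-.5+v)
def T(name,d,e,D,E,od,oe):
    Z=[]
    for p,q in zip(D,E):
        X,r=tri(d,f(p,*od),e,f(q,*oe));Z.append(X[2]*1e3)
    print(name,np.round(Z,1),'mean',round(np.mean(Z),2)); return np.mean(Z)
E
python3 - <<'E'
from k import *
d=load('wd');e=load('we')
T('stone',d,e,[(440,235),(488,268),(580,126),(531,89),(463,153),(640,255),(317,236),(314,196),(334,40)],[(321,327),(376,360),(441,226),(386,188),(332,251),(519,347),(203,327),(191,291),(187,143)],(200,0),(0,0))
o=((440,80),(220,80))
T('plate',d,e,[(156,131),(430,131),(379,392),(122,391)],[(249,200),(517,200),(505,453),(253,453)],*o)
T('foot16',d,e,[(208,184),(390,185)],[(294,252),(469,253)],*o)
T('tip94',d,e,[(444,310)],[(396,394)],*o)
T('collar',d,e,[(370,292)],[(389,367)],*o)
# top/side check on known points
t=load('t9')
E
```

```text
stone [81.1 80.3 80.4 80.4 80.1 81.6 80.1 81.3 79.9] mean 80.58
plate [2.8 3.6 3.7 3.2] mean 3.34
foot16 [12.3 14.9] mean 13.63
tip94 [94.7] mean 94.67
collar [61.4] mean 61.37
```

All measures now agree once referenced to known points: stone about 80.0 mm (wrist pair corrected by tip and plate), and the top/side pair reads about 4 mm low on the collar too. I'll aim for roughly 18 mm of rise, about 220°. First I go above the stop and pre-wind the wrist.

Call:
move_arm(commands=[{"jaw":1,"translation":[-22,29,0],"roll":8},{"jaw":1,"translation":[-22,29,30],"roll":16},{"jaw":1,"translation":[-22,29,60],"roll":24},{"jaw":1,"translation":[-22,29,90],"roll":32},{"jaw":1,"translation":[-22,29,100],"roll":40}])

```text
t: 15.55
position: [0.5036, -0.2637, 0.1475]
orientation: [0.916, -0.401, -0.002, -0.001]
force: [-0.2, 0.4, 0.3]
grip_width: 0.0882
```

Call:
move_arm(commands=[{"jaw":1,"translation":[0,0,0],"roll":8},{"jaw":1,"translation":[0,0,0],"roll":16},{"jaw":1,"translation":[0,0,0],"roll":16},{"jaw":1,"translation":[0,0,0],"roll":16}])

```text
t: 15.95
position: [0.5045, -0.265, 0.1503]
orientation: [0.854, -0.521, 0.0, -0.0]
force: [0.0, 0.6, 0.0]
grip_width: 0.0879
```

```bash
python3 - <<'E'
from h import *
c=snap('wrist','w10');go(.5044,-.264,.037)
E
```

```text
pos [ 0.5044 -0.2652  0.1503] yaw -62.84 tilt [ 3.e-04 -3.e-04 -1.e+00] q [-0.692  0.492  1.383 -0.     1.267  1.976] t 16.0 w 0.0882
trans mm [ -1.1  -0.5 113.3] roll None
```

View pics/w10.png

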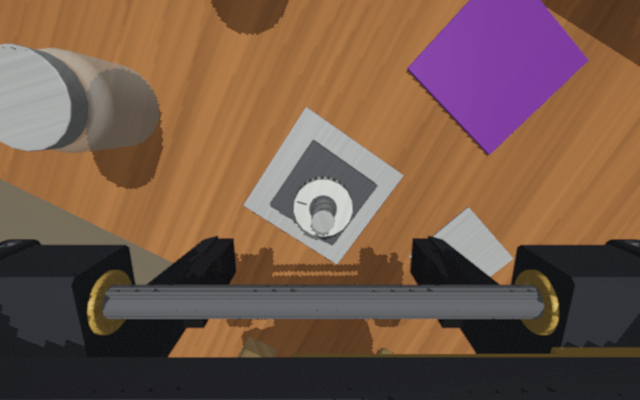

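```bash
python3 - <<'E'
from h import *
c=load('w10');print(ray(c,322,222,.094),proj(c,[.5044,-.2645,.094]))
E
```

```text
[ 0.5039604  -0.26325535  0.094     ] (np.float64(322.2635215174551), np.float64(220.1521561477532))
```

Call:
move_arm(commands=[{"jaw":1,"translation":[-1,0,30],"roll":0},{"jaw":1,"translation":[-1,0,60],"roll":0},{"jaw":1,"translation":[-1,0,85],"roll":0},{"jaw":1,"translation":[-1,0,100],"roll":0},{"jaw":1,"translation":[-1,0,100],"roll":0}])

```text
t: 16.5
position: [0.5031, -0.2641, 0.0483]
orientation: [0.853, -0.522, -0.002, -0.0]
force: [-1.4, 0.4, 0.8]
grip_width: 0.0884
```

Call:
move_arm(commands=[{"jaw":1,"translation":[0,0,5],"roll":0},{"jaw":1,"translation":[0,0,10],"roll":0},{"jaw":1,"translation":[0,0,12],"roll":0},{"jaw":1,"translation":[0,0,12],"roll":0}])

```text
t: 16.9
position: [0.5038, -0.265, 0.0381]
orientation: [0.852, -0.523, 0.0, 0.0]
force: [0.4, 0.2, -0.3]
grip_width: 0.0883
```

```bash
python3 - <<'E'
from h import *
c=snap('wrist','w11');go(.5044,-.264,.037);print(arm.sense()['force'])
E
```

```text
pos [ 0.5038 -0.265   0.0383] yaw -63.08 tilt [ 3.e-04 -3.e-04 -1.e+00] q [-0.692  0.63   1.508  0.     1.002  1.98 ] t 16.95 w 0.0881
trans mm [-0.6 -1.   1.3] roll None
[ 0.31377994  0.02834009 -0.06171008]
```

View pics/w11.png

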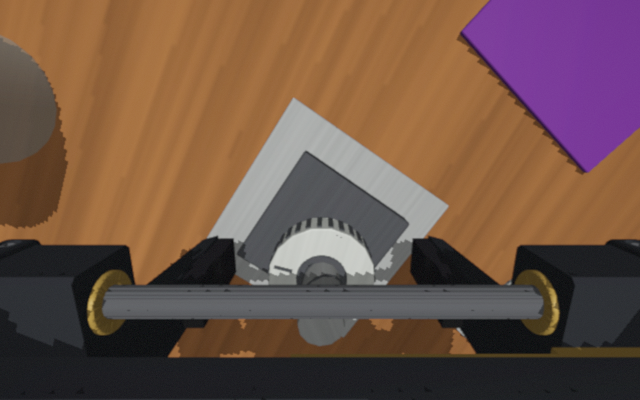

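The collar sits centred between the fingers (270–374 between 234 and 412) and there is no contact. Closing and turning.

Call:
move_arm(commands=[{"jaw":0.2,"translation":[0,0,0],"roll":0},{"jaw":-0.2,"translation":[0,0,0],"roll":0},{"jaw":-0.4,"translation":[0,0,0],"roll":0},{"jaw":-0.4,"translation":[0,0,0],"roll":0},{"jaw":-0.4,"translation":[0,0,0],"roll":0}])

```text
t: 17.45
position: [0.5038, -0.2649, 0.038]
orientation: [0.852, -0.523, 0.0, -0.0]
force: [0.0, 0.3, -0.4]
grip_width: 0.0506
```

Call:
move_arm(commands=[{"jaw":-0.4,"translation":[0,0,0],"roll":0},{"jaw":-0.4,"translation":[0,0,-0.3],"roll":-4},{"jaw":-0.4,"translation":[0,0,-0.7],"roll":-8},{"jaw":-0.4,"translation":[0,0,-1.2],"roll":-14},{"jaw":-0.4,"translation":[0,0,-1.7],"roll":-20}])

```text
t: 17.95
position: [0.504, -0.2649, 0.0397]
orientation: [0.931, -0.365, 0.0, -0.0]
force: [1.4, 0.3, -0.4]
grip_width: 0.0449
```

```bash
python3 - <<'E'
from h import *
go(.5044,-.264,.037);print(arm.sense()['force'],arm.sense()['wrist_torque'])
E
```

```text
pos [ 0.504  -0.2649  0.0397] yaw -42.85 tilt [ 4.e-04  1.e-04 -1.e+00] q [-0.692  0.629  1.507  0.     1.006  1.627] t 17.95 w 0.0449
trans mm [-0.3 -0.9  2.7] roll None
[ 1.35072563  0.25647247 -0.44512793] [ 0.21041202 -0.23081299 -0.01634103]
```

Call:
move_arm(commands=[{"jaw":-0.4,"translation":[0,0,-0.7],"roll":-8},{"jaw":-0.4,"translation":[0,0,-1.3],"roll":-16},{"jaw":-0.4,"translation":[0,0,-2.0],"roll":-24},{"jaw":-0.4,"translation":[0,0,-2.7],"roll":-32},{"jaw":-0.4,"translation":[0,0,-3.3],"roll":-40}])

```text
t: 18.45
position: [0.504, -0.2647, 0.0431]
orientation: [1.0, -0.024, 0.0, -0.0]
force: [1.8, 2.4, 0.3]
grip_width: 0.0449
```

Call:
move_arm(commands=[{"jaw":-0.4,"translation":[0,0,-0.7],"roll":-8},{"jaw":-0.4,"translation":[0,0,-1.3],"roll":-16},{"jaw":-0.4,"translation":[0,0,-2.0],"roll":-24},{"jaw":-0.4,"translation":[0,0,-2.7],"roll":-32},{"jaw":-0.4,"translation":[0,0,-3.3],"roll":-40}])

```text
t: 18.95
position: [0.504, -0.2644, 0.0464]
orientation: [0.948, 0.319, 0.0, -0.0]
force: [1.4, 3.1, 0.8]
grip_width: 0.0451
```

```bash
python3 - <<'E'
from h import *
c=snap('wrist','w12');c=snap('side','s12');go(.5044,-.264,.037);print(arm.sense()['force'],arm.sense()['wrist_torque'])
E
```

```text
pos [ 0.504  -0.2645  0.0464] yaw 36.99 tilt [ 4.e-04  7.e-04 -1.e+00] q [-6.920e-01  6.190e-01  1.502e+00  1.000e-03  1.021e+00  2.330e-01] t 19.05 w 0.0451
trans mm [ 0.6 -0.1  9.4] roll None
[2.07460688 2.19415526 1.15928594] [ 0.48495675 -0.31836079  0.00849186]
```

View pics/w12.png

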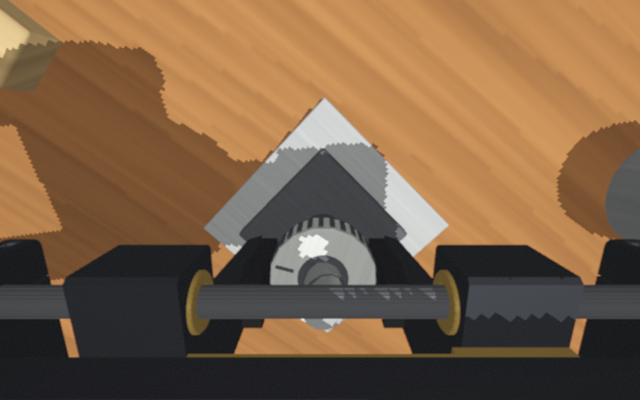

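The mark has turned with the hand and the foot is still square on the plate: 100° done. Continuing.

Call:
move_arm(commands=[{"jaw":-0.4,"translation":[0,0,-0.7],"roll":-8},{"jaw":-0.4,"translation":[0,0,-1.3],"roll":-16},{"jaw":-0.4,"translation":[0,0,-2.0],"roll":-24},{"jaw":-0.4,"translation":[0,0,-2.7],"roll":-32},{"jaw":-0.4,"translation":[0,0,-3.3],"roll":-40}])

```text
t: 19.55
position: [0.5038, -0.2643, 0.0497]
orientation: [0.783, 0.622, 0.0, -0.0]
force: [0.5, 4.5, 2.3]
grip_width: 0.045
```

Call:
move_arm(commands=[{"jaw":-0.4,"translation":[0,0,-0.7],"roll":-8},{"jaw":-0.4,"translation":[0,0,-1.3],"roll":-16},{"jaw":-0.4,"translation":[0,0,-2.0],"roll":-24},{"jaw":-0.4,"translation":[0,0,-2.7],"roll":-32},{"jaw":-0.4,"translation":[0,0,-3.3],"roll":-40}])

```text
t: 20.05
position: [0.5036, -0.2644, 0.053]
orientation: [0.523, 0.853, 0.0, -0.0]
force: [-0.4, 3.0, 3.3]
grip_width: 0.0451
```

Call:
move_arm(commands=[{"jaw":-0.4,"translation":[0,0,-0.7],"roll":-8},{"jaw":-0.4,"translation":[0,0,-1.3],"roll":-16},{"jaw":-0.4,"translation":[0,0,-2.0],"roll":-24},{"jaw":-0.4,"translation":[0,0,-2.7],"roll":-32},{"jaw":-0.4,"translation":[0,0,-3.0],"roll":-36}])

```text
t: 20.55
position: [0.5034, -0.2645, 0.056]
orientation: [0.234, 0.972, 0.0, -0.001]
force: [-1.3, 3.1, 3.5]
grip_width: 0.045
```

Call:
move_arm(commands=[{"jaw":-0.4,"translation":[0,0,0],"roll":0},{"jaw":-0.4,"translation":[0,0,0],"roll":0}])

```text
t: 20.75
position: [0.5034, -0.2645, 0.056]
orientation: [0.236, 0.972, 0.0, -0.001]
force: [-2.0, 4.4, 4.5]
grip_width: 0.045
```

```bash
python3 - <<'E'
from h import *
c=snap('wrist','w13');go(.5044,-.264,.037);print(arm.sense()['force'],arm.sense()['wrist_torque'])
E
```

```text
pos [ 0.5034 -0.2645  0.0559] yaw 152.72 tilt [-8.e-04  8.e-04 -1.e+00] q [-0.692  0.605  1.494  0.     1.044 -1.787] t 20.8 w 0.045
trans mm [-0.6  0.9 18.9] roll None
[-2.9532355   5.18360732  5.05895844] [ 0.76977454  0.29048478 -0.09971802]
```

View pics/w13.png

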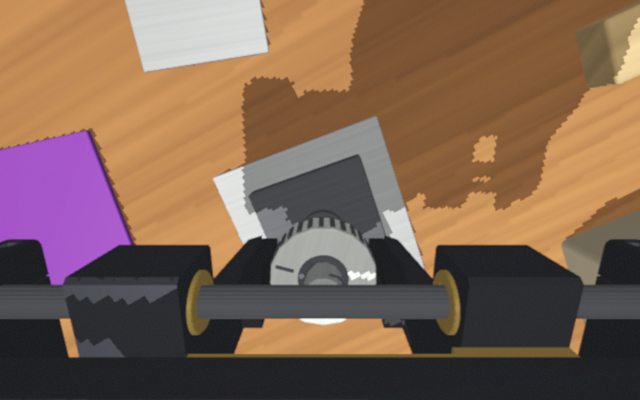

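Call:
move_arm(commands=[{"jaw":0,"translation":[0,0,0],"roll":0},{"jaw":1,"translation":[0,0,0],"roll":0},{"jaw":1,"translation":[0,0,0],"roll":0},{"jaw":1,"translation":[0,0,0],"roll":0},{"jaw":1,"translation":[0,0,0],"roll":0}])

```text
t: 21.3
position: [0.5038, -0.2652, 0.0558]
orientation: [0.235, 0.972, -0.0, 0.0]
force: [-0.1, -0.1, 0.5]
grip_width: 0.0748
```

Call:
move_arm(commands=[{"jaw":1,"translation":[0,0,-20],"roll":0},{"jaw":1,"translation":[0,0,-60],"roll":0},{"jaw":1,"translation":[0,0,-110],"roll":0},{"jaw":1,"translation":[0,0,-160],"roll":0},{"jaw":1,"translation":[0,0,-195],"roll":0}])

```text
t: 21.8
position: [0.504, -0.2652, 0.2545]
orientation: [0.234, 0.972, -0.001, 0.002]
force: [1.0, -0.3, -0.4]
grip_width: 0.0882
```

```bash
python3 - <<'E'
from h import *
go(.53,-.24,.25,-7)
E
```

```text
pos [ 0.504  -0.2652  0.2545] yaw 152.89 tilt [ 0.003  -0.0026 -1.    ] q [-0.692  0.403  1.215 -0.     1.519 -1.79 ] t 21.8 w 0.0882
trans mm [-11.7  34.3   4.5] roll 159.89
```

Call:
move_arm(commands=[{"jaw":1,"translation":[0,0,0],"roll":8},{"jaw":1,"translation":[0,0,0],"roll":16},{"jaw":1,"translation":[0,0,0],"roll":24},{"jaw":1,"translation":[0,0,0],"roll":32},{"jaw":1,"translation":[0,0,0],"roll":40}])

```text
t: 22.3
position: [0.5037, -0.265, 0.2509]
orientation: [0.555, 0.832, -0.0, 0.0]
force: [-0.7, -0.5, 0.8]
grip_width: 0.088
```

Call:
move_arm(commands=[{"jaw":1,"translation":[0,0,0],"roll":8},{"jaw":1,"translation":[0,0,0],"roll":16},{"jaw":1,"translation":[0,0,0],"roll":24},{"jaw":1,"translation":[0,0,0],"roll":32},{"jaw":1,"translation":[0,0,0],"roll":40}])

```text
t: 22.8
position: [0.5037, -0.2651, 0.2508]
orientation: [0.806, 0.592, -0.0, 0.0]
force: [0.9, -0.5, 0.3]
grip_width: 0.0879
```

Call:
move_arm(commands=[{"jaw":1,"translation":[0,0,0],"roll":8},{"jaw":1,"translation":[0,0,0],"roll":16},{"jaw":1,"translation":[0,0,0],"roll":24},{"jaw":1,"translation":[0,0,0],"roll":32},{"jaw":1,"translation":[0,0,0],"roll":40}])

```text
t: 23.3
position: [0.5037, -0.265, 0.2508]
orientation: [0.96, 0.28, -0.0, 0.0]
force: [-0.1, -0.8, 1.3]
grip_width: 0.0879
```

Call:
move_arm(commands=[{"jaw":1,"translation":[0,0,0],"roll":8},{"jaw":1,"translation":[0,0,0],"roll":16},{"jaw":1,"translation":[0,0,0],"roll":24},{"jaw":1,"translation":[0,0,0],"roll":32},{"jaw":1,"translation":[0,0,0],"roll":40}])

```text
t: 23.8
position: [0.5037, -0.265, 0.2508]
orientation: [0.998, -0.065, -0.0, 0.0]
force: [-0.1, -0.8, 0.8]
grip_width: 0.0882
```

Call:
move_arm(commands=[{"jaw":1,"translation":[22,-29,0],"roll":0},{"jaw":1,"translation":[22,-29,0],"roll":0},{"jaw":1,"translation":[22,-29,0],"roll":0},{"jaw":1,"translation":[22,-29,0],"roll":0}])

```text
t: 24.2
position: [0.5288, -0.2393, 0.2508]
orientation: [0.998, -0.062, -0.0, 0.0]
force: [0.0, -0.1, 0.1]
grip_width: 0.0879
```

```bash
python3 - <<'E'
from h import *
snap('wrist','wf');go(.53,-.007,.25,-7)
E
```

```text
pos [ 0.5288 -0.2394  0.2509] yaw -7.12 tilt [-2.e-04 -1.e-04 -1.e+00] q [-0.629  0.427  1.187 -0.     1.528  1.066] t 24.25 w 0.0882
trans mm [ -27.6 -230.7    0.9] roll -0.12
```

Call:
move_arm(commands=[{"jaw":1,"translation":[-6,-49,0],"roll":0},{"jaw":1,"translation":[-12,-98,0],"roll":0},{"jaw":1,"translation":[-18,-147,0],"roll":0},{"jaw":1,"translation":[-24,-196,0],"roll":0},{"jaw":1,"translation":[-28,-230,0],"roll":0}])

```text
t: 24.75
position: [0.5291, -0.0051, 0.2512]
orientation: [0.998, -0.062, 0.0, -0.0]
force: [0.0, 0.4, -0.0]
grip_width: 0.088
```

Call:
move_arm(commands=[{"jaw":1,"translation":[0,0,0],"roll":0},{"jaw":1,"translation":[0,0,0],"roll":0},{"jaw":1,"translation":[0,0,0],"roll":0}])

```text
t: 25.05
position: [0.5298, -0.0086, 0.2509]
orientation: [0.998, -0.063, 0.0, 0.0]
force: [-0.2, -0.0, 0.8]
grip_width: 0.088
```

```bash
python3 - <<'E'
from h import *
d=snap('wrist','wg');go(.41,-.082,.152,-7)
c=load('wf')
f=lambda i:cv2.resize(i,None,fx=3,fy=3,interpolation=cv2.INTER_CUBIC)
cv2.imwrite('pics/wgl.png',f(d['image'][0:160,200:450]));cv2.imwrite('pics/wgr.png',f(d['image'][80:240,440:640]))
cv2.imwrite('pics/wfl.png',f(c['image'][0:160,0:250]));cv2.imwrite('pics/wfr.png',f(c['image'][80:240,220:420]))
E
```

```text
pos [ 0.5298 -0.0087  0.2508] yaw -7.2 tilt [-1.e-04 -3.e-04 -1.e+00] q [-0.24   0.337  1.33  -0.     1.475  1.457] t 25.1 w 0.0879
trans mm [-109.7   87.8   98.9] roll -0.2
```

View pics/wgl.png

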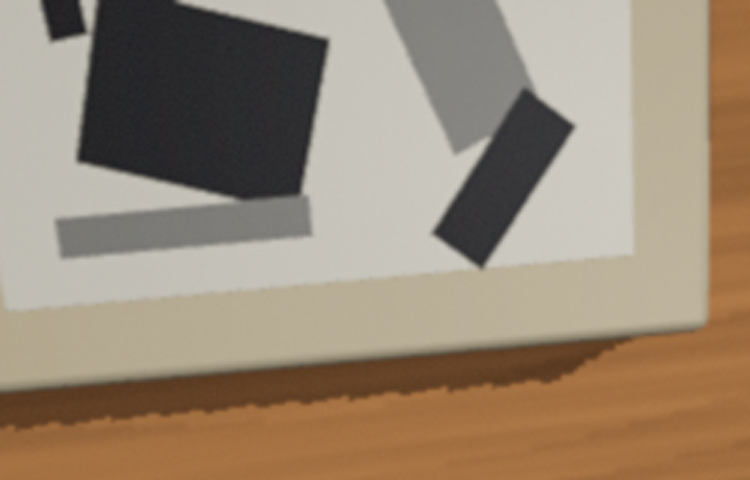

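View pics/wgr.png

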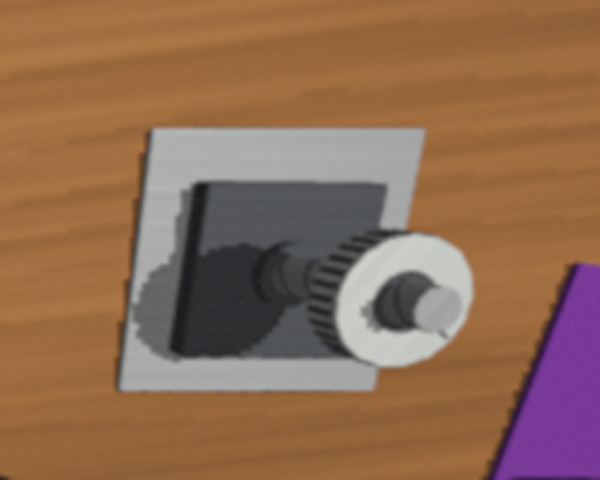

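View pics/wfl.png

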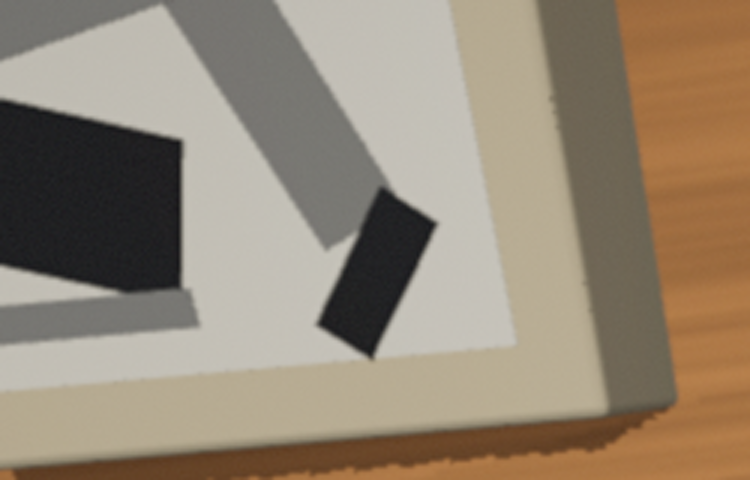

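View pics/wfr.png

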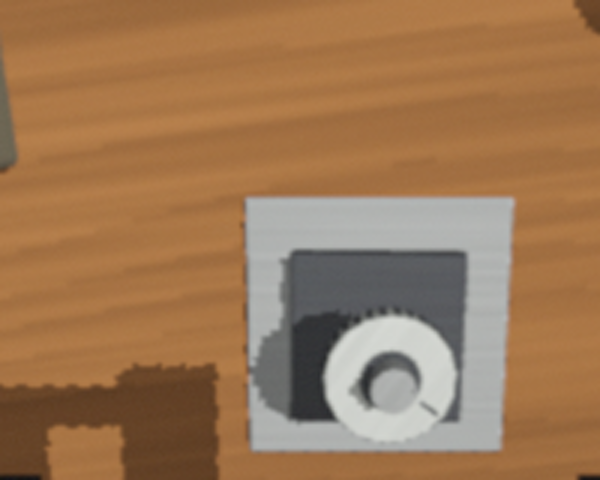

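```bash
python3 -W ignore - <<'E'
from k import *
d=load('wg');e=load('wf')
T('stone',d,e,[(434,234),(483,268),(575,126),(526,88),(457,153),(634,255),(312,236),(308,196),(329,40)],[(318,325),(374,358),(437,224),(382,187),(329,249),(516,346),(200,326),(189,290),(183,142)],(200,0),(0,0))
o=((440,80),(220,80))
T('plate',d,e,[(151,128),(425,128),(374,390),(118,389)],[(246,198),(515,198),(502,450),(250,450)],*o)
T('tip94',d,e,[(438,310)],[(393,391)],*o)
T('collar',d,e,[(404.5,300.5)],[(391,378.5)],*o)
# collar top rim extreme points by mask + ellipse
for n,c,(u,v) in(('wg',d,(440+404/3,80+300/3)),('wf',e,(220+391/3,80+378/3))):
    g=c['image'].astype(int);m=((g.max(2)-g.min(2)<30)&(g.min(2)>172)).astype(np.uint8)
    k,l,st,ce=cv2.connectedComponentsWithStats(m)
    w=np.zeros_like(m);U,V=int(u),int(v);w[V-24:V+25,U-26:U+27]=m[V-24:V+25,U-26:U+27]
    k,l,st,ce=cv2.connectedComponentsWithStats(w);i=1+np.argmax(st[1:,4])
    h=cv2.convexHull(np.argwhere(l==i)[:,::-1].astype(np.int32));print(n,st[i],cv2.fitEllipse(h),((u),(v)))
P=[(335,310),(340,340),(358,361),(385,367),(420,358),(450,335),(470,300),(472,270),(455,243),(425,234),(390,243),(358,268)]
collar(d,440,80,3,P,(438,310))
E
```

```text
stone [80.7 79.8 80.9 81.  79.7 81.4 80.1 80.5 80.4] mean 80.49
plate [2.6 2.8 3.1 3.3] mean 2.96
tip94 [94.4] mean 94.36
collar [79.4] mean 79.42
wg [553 158  44  44 927] ((574.2864379882812, 179.74818420410156), (38.86503219604492, 47.69233703613281), 48.47707748413086) (574.6666666666666, 180.0)
wf [ 324  185   53   44 1301] ((350.0157775878906, 222.29049682617188), (52.421958923339844, 75.0608901977539), 179.98484802246094) (350.33333333333337, 206.0)
axis [ 0.50330329 -0.26434005]
0.074 off along view mm 4.6 across 0.0 r 23.19
0.076 off along view mm 2.94 across 0.0 r 23.05
0.078 off along view mm 1.27 across 0.0 r 22.9
0.08 off along view mm -0.39 across 0.0 r 22.76
0.082 off along view mm -2.05 across 0.0 r 22.62
0.084 off along view mm -3.72 across 0.0 r 22.47
0.086 off along view mm -5.38 across 0.0 r 22.33
```

Collar top reads 79.4 mm (pair) and 79.5 mm (axis method). Stone reads 80.5 raw, about 80.0 corrected. Last look with the fixed cameras.

```bash
python3 - <<'E'
from h import *
s=snap('side','sF');t=snap('top','tF')
cv2.imwrite('pics/sFz.png',cv2.resize(s['image'][130:260,210:410],None,fx=4,fy=4,interpolation=cv2.INTER_CUBIC))
E
```

```text
(no output)
```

View pics/sFz.png

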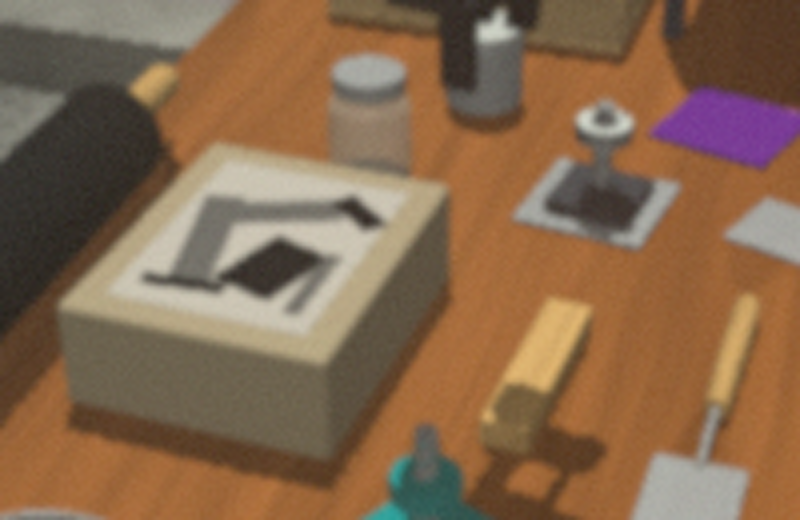

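View pics/tF.png

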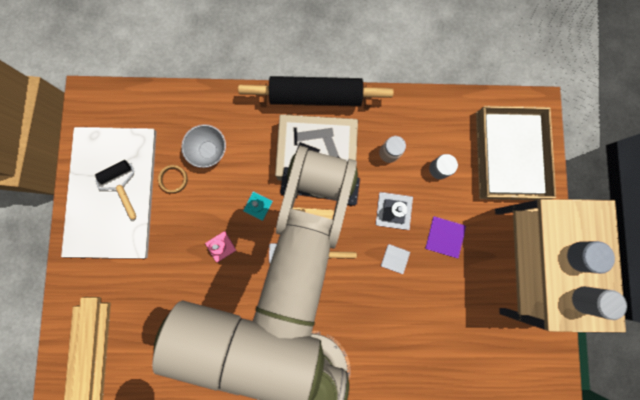

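```bash
python3 - <<'E'
from h import *
s=load('sF')
def zat(c,p,xy):
    # height where ray is closest to the vertical line at xy
    a=ray(c,*p,0.);b=ray(c,*p,.1);d=(b-a)[:2];k=((np.array(xy)-a[:2])@d)/(d@d);return .1*k
f=lambda p:((p[0]+.5)/4-.5+210,(p[1]+.5)/4-.5+130)
print('collar',zat(s,f((604.5,124)),(.504,-.2645)))
# plate corner check z=.004: near-left etc (from wrist, z .004)
print('plate',zat(s,f((514,215)),(.566,-.2175)),zat(s,f((641,247)),(.4577,-.2045)),zat(s,f((681,184)),(.445,-.313)))
# stone drawing corners from wrist pair
print('stone',zat(s,f((302,331)),(.6246,.0968)),zat(s,f((408,190)),(.6166,-.1027)) )
E
```

```text
collar 0.07366135330456876
plate 0.00329381710440335 0.000918209077674363 0.0016453236350701178
stone 0.08190891324821337 0.08119755422303358
```

The white blob in the side view includes the rim's side face: 43 px high, against 27 for the top ellipse alone. The top face centre is therefore near row 117, not 124. Redoing that check.

```bash
python3 - <<'E'
from h import *
s=load('sF')
def zat(c,p,xy):
    a=ray(c,*p,0.);b=ray(c,*p,.1);d=(b-a)[:2];k=((np.array(xy)-a[:2])@d)/(d@d);return .1*k
f=lambda p:((p[0]+.5)/4-.5+210,(p[1]+.5)/4-.5+130)
for v in(115,117,119): print(v,zat(s,f((604.5,v)),(.504,-.2645)))
X=np.array([.504,-.2645,.0797]);print((np.array(proj(s,X))-[210,130])*4)
for dz in(0,):
  print([np.round((np.array(proj(s,X+[0,q,0]))-[210,130])*4) for q in(-.023,.023)])
go=arm.sense();print(go['t'],go['force'])
E
```

```text
115 0.08182154364691824
117 0.08001250790512589
119 0.07820099641100461
[605.38932151 115.97675045]
[array([612., 103.]), array([599., 129.])]
25.2 [0.04470146 0.28058613 0.02848932]
```

The side view now agrees: collar about 80 mm, and its back rim falls on the predicted row 103. Handing in.

```bash
python3 - <<'E'
from rig import arm
print(arm.sign_off())
E
```

```text
the job is handed in; nothing more can be done
None
```

The screw stop is standing upright and centred, to about 2 mm, on the larger grey plate. Its collar is level with the stone's face to about 1 mm by my last checks. I carried it by the rod, released it, turned the collar about 216° (about 18 mm of rise) with the hand rising along with it, then let go and moved clear. I handed in at about 25 s.

**Level:** in the final wrist views the collar top read 79.4–79.5 mm. The stone face read 80.5 mm raw, or about 80.0 mm once corrected against the rod tip and plate, whose heights are known. The side camera put the collar at about 80 mm and the stone at 81–82 mm.

**Checks that disagreed:**
- My first top/side reading of the stone was 76.4 mm. I set it aside for the wrist measurement because the fixed cameras are coarser, about 3 mm per pixel.
- A first side-view reading of the collar (73.7 mm) was too low because I had included the collar's side in its top face. Correcting for that gave about 80 mm.

**Rest of the bench:** nothing came near the stone. In the last pictures the other things appear where they were, though I judged that by eye. Readings at the end of each move never exceeded about 9 N, which was the stop's own weight.

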